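# Lock the tall grinding jar onto the tube mill and hold it against its spring

## Task

Run the sample in the tall grinding jar on the small tube mill: lift the dust cap off the mill's drive socket by its knob and set it down the same way up on clear bench, then take the tall jar as it stands (lid down), put its two side pins through the two gaps in the socket's lip, push it down against the spring until the pins are under the lip, and turn it clockwise (seen from above) about a quarter turn, as far as it goes. The mill is in pulse mode and runs only while the jar is held there, since the interlock springs it back when let go: finish still gripping the jar, pushed in and turned against its stop. Leave the short jar, the roll of labels and the test cartridge on the bench alone, and do not drop anything.

Things in the scene. Friction and masses are not known exactly. Their poses are not given: they have to be found in the camera images.
- mill: the tube mill: a fixed white box, 130 mm deep (x -70 to +60), 115 mm wide (y), 82 mm high, grey sloped control panel at its front (-x), round aluminium bayonet socket on top. Origin: on the bench under its middle; x points from the panel to the back, y to its left, z up
- socket (a point): on the axis of the bayonet socket at its floor, 5 mm behind and 82 mm above the mill's origin, axes as the mill's. The socket is an aluminium collar, 72 mm outer diameter, 17 mm high, with a channel of 63 mm diameter inside, closed above by the lip. In the gaps of the lip a jar can be turned clockwise only
- lip (a point): on the socket's axis at the top of the lip, 17 mm above socket, axes as the mill's. The lip is 4.5 mm thick (underside 12.5 mm above the socket floor) and has a 51 mm bore with two gaps 11 mm wide, at +x and -x of this point, through which the jar's two pins go down into the channel
- drive_hub (a joint): sprung steel post, 22 mm diameter, mid socket, on which the jar's lid rests, its top 11 mm above the socket floor: how far it is pushed down, m, 0 (up) to 0.0108. It pushes up with 4.4 N when up, 10.3 N at the bottom. From resting on the raised hub the jar must go down 7.5 mm (better 9 to 10) for its pins to clear the lip
- interlock_ring (a joint): sprung ring in the channel, pushed round by the jar's pins: its angle, rad, 0 (rest) to 1.42 (stop), growing clockwise seen from above. It pushes back with 0.13 N m at 0 and 0.31 N m at the stop. With its pins mid gap the jar turns 0.05 rad before it meets the ring, so it meets the stop after about 1.47 rad
- dust_cap: grey plastic cap lying loosely over the socket, 81 mm diameter, with a round knob in the middle, 23 mm diameter and 24 mm tall. Origin: centre of its lower rim; plate top 13 mm and knob top 37 mm above it. Its skirt reaches 10 mm down round the collar with 1.8 mm of play: lift it at least 12 mm straight up. 60 g
- tall_jar: grinding jar, 90 mm tall, standing lid down: black lid (48 mm diameter, 24 mm high, lower edge chamfered 3 mm), steel chamber above it (41 mm diameter; grip here). Two steel pins, 7 mm diameter, stick out of the lid along the jar's +x and -x to 30 mm from its axis, 5.5 mm above its underside. Origin: centre of the underside, z up; 0 to 3.5 mm above socket when seated. About 220 g
- short_jar: the short grinding jar, same lid and diameters but only 58 mm high overall; not for this run, to be left alone. Origin: centre of the lid's underside. The bench in front of the mill, between the two jars, is clear; the bench's front edge is at x = 0.40 m
- label_roll: roll of white labels, 68 mm diameter, 40 mm high, lying flat on the bench; leave alone. Origin: centre of its underside. Mind the tall equipment (320 to 355 mm) behind it: the black tower's front is at x = 0.49 m (y 0.2 to 0.42), the white analyser's at 0.56 m (y -0.12 to 0.2), and one bay door of the analyser stands open, reaching to x = 0.49 m at y 0.01 to 0.08, 160 mm high
- spare_cartridge: white test cartridge with a blue top, 36 x 36 x 56 mm, standing on the bench; leave alone. Origin: centre of its underside
Things that resemble listed ones, but are neither listed nor needed, are in the scene too. What is shaped like the tall_jar but blue or purple is not meant.

How it is judged:
By the outcome, as a careful person would: the job done as asked, in the order asked, and still so for the second after the job is handed in, while the arm keeps its last pose, push and grip.
It also fails if it takes over 64 s, if anything falls off the work surface, if the arm or the gripper's body presses on something with over 40 N, if the wrist force passes 120 N, or if a joint passes its speed limit or range.

## Robot

A 6-joint arm with a two-finger parallel gripper is mounted at the origin on a cart in front of the work surface, level with it; the furniture and walls round the work are solid. World frame = base frame: x ahead of the robot, y to its left, z up, the work surface at z = 0. Lengths are in m, angles in rad, forces in N, time in s.
With the tool pointing down it reaches from about 0.275 to 0.75 m from the base axis. Payload 10.2 kg.
Tool frame: the origin (TCP) lies on the centre line of the jaws, within the pads' length; the fingertips stand ahead of it and the grasp point (between the pads) lies 5 mm behind it (tip_reach is the z of the fingertips in the tool frame, in m); z points along the fingers, y is the direction in which the jaws open and shut (so a half turn about z gives the same grasp; the last joint's range is limited). The gripper opens to 85 mm and grips with 20 to 120 N. Pads are 22 mm wide; open, the fingers measure 114 mm over their backs; the gripper's body (76 mm by 85 mm) begins 54 mm behind the grasp point. The pads swing forward as they close: fully open they stand 13 mm farther back than shut.
Start: joints at [-1.34, 0.313, 1.498, -0, 1.331, -0.223], TCP at [0.23, -0.472, 0.216] pointing down, gripper open.
Joint ranges: [-2.94, 2.94], [-0.97, 2.17], [0.19, 2.56], [-1.23, 4.37], [0.02, 3.11], [-2.88, 2.88]. Speed limits (rad/s): [2.39, 2.39, 3.01, 3.14, 3.14, 3.14].

## Interface

Orientations are given as a 3x3 rotation matrix whose columns are the frame's x, y, z axes.
In Python, from bench import * gives the robot as it stands. The module is installed in compiled form; this text tells all that it offers.
- The arm moves only by the tool step_arm, never from a script. Its argument "deltas" is a list that holds one entry, the list of rows, each a list of 7 numbers: the shift along the tool's x, y, z in cm, then the turn, a rotation vector about the tool's x, y, z in rad, then the opening, from 0 (shut) to 1 (fully open). In form: [[[dx, dy, dz, wx, wy, wz, fingers], ...]]. A call has 1 to 10 rows; each row shifts and turns the commanded pose from where the row before left it, along the tool's axes as they then stand; what a row does not reach is not made up. A row lasts 1/8 s, in which the tool goes at most 62.5 mm and 10.7 degrees, less where a joint would pass 70% of its speed; a pose out of reach is approached as far as the arm can. A call with a gripper value outside its range is refused whole. The fingers move at their own pace and stop on an object; "squeeze" is the grip in N (left out, the last holds). Time passes only in rows, so rows that do not move let the fingers close. It gives the time, the measured TCP pose, the force and the opening at its end, in the units of the state.
- get_state(): the state, without advancing time (a new reading comes with each control period).
- get_image(name): name is "side" or "top"; returns a dict with "image" (420x560x3 uint8, red, green, blue), "range_z" (420x560 float32, m along the optical axis (not along the pixel's ray), 0 where there is no reading), "mtx" (3x3 intrinsics, pixels), "rvec" (rotation vector, rad) and "tvec" (3), from world to camera coordinates, as OpenCV has them. Camera axes: x right, y down, z forward; pixel columns grow to the right and rows downward; lengths in m; the calibration is good to about 2 mm. A picture is of the moment at which its call begins.
- hand_in(): hands the job in, once; it reports no verdict.
The state is a dict: "time_s": time; "joint_pos": joint angles; "qvel": joint speeds; "joint_torque": joint torques, N m; "ee_pos": TCP position; "ee_rot": TCP orientation; "force": force on the tool from outside, world axes, zero at the start; "torque": the same for the moment, N m; "opening": finger opening in m.
Only numpy, scipy, OpenCV 4.12 (cv2) and the standard library are available. Lean on these libraries where they do the work, as an engineer would, in place of code of your own. Each camera call takes 0.05 s, during which the arm holds its last target.

## Working session

There is one attempt and no reset: what is moved stays moved. The work goes in short steps, Python scripts to look and compute and a tool call to move; the robot and the scene stay as the last step left them, time stands still between calls to the robot, and variables do not carry over. Pictures are saved under pics/ and viewed, and the job is handed in when it is done.

Besides the shell and the picture viewer there is one more tool, called after ">>>" as name([rows], argument=value, ...), one row to a line, values as JSON. step_arm: Moves the arm, as the interface text tells. Its arguments: {"type":"object","properties":{"deltas":{"type":"array"},"squeeze":{"type":"number"}},"required":["deltas"]}

```bash
mkdir -p pics
python3 - <<'E'
from bench import *
import cv2,numpy as np
s=get_state()
for k,v in s.items(): print(k,np.round(v,4).tolist())
for n in("side","top"):
    d=get_image(n); cv2.imwrite(f"pics/{n}0.png",d["image"][:,:,::-1]); np.savez(f"{n}0.npz",**d)
    print(n,d["mtx"].tolist(),d["rvec"],d["tvec"])
E
```

```text
time_s 0.0
joint_pos [-1.3404, 0.3135, 1.4984, 0.0, 1.331, -0.2234]
qvel [0.0005, -0.0015, 0.0003, -0.0003, 0.0004, -0.001]
joint_torque [-0.002, -41.2273, -25.9747, -0.0004, 0.004, -0.0]
ee_pos [0.2301, -0.4716, 0.2154]
ee_rot [[0.8988, 0.4383, -0.0003], [0.4383, -0.8988, 0.0013], [0.0003, -0.0013, -1.0]]
force [0.2054, 0.4244, -0.0244]
torque [0.0298, 0.053, -0.0392]
opening 0.085
side [[403.24598364016407, 0.0, 272.558592018262], [0.0, 403.24598364016407, 213.43254911607448], [0.0, 0.0, 1.0]] [ 1.93875415 -0.3999082   0.25781286] [-0.61152304  0.07195415  1.16246379]
top [[465.8191321122669, 0.0, 279.9084990740152], [0.0, 465.8191321122669, 212.21051343535694], [0.0, 0.0, 1.0]] [ 2.17493223 -2.15074358  0.14946002] [-0.24738423  0.53677536  1.36606217]
```

View pics/side0.png

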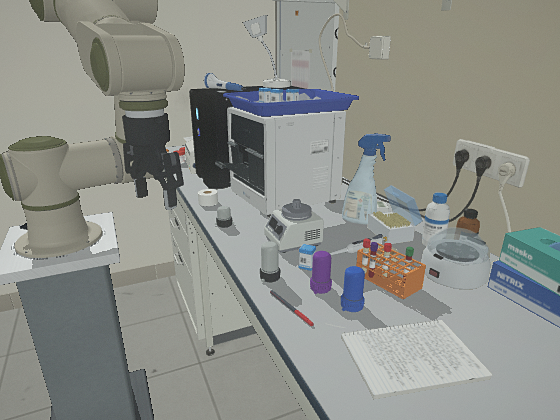

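View pics/top0.png

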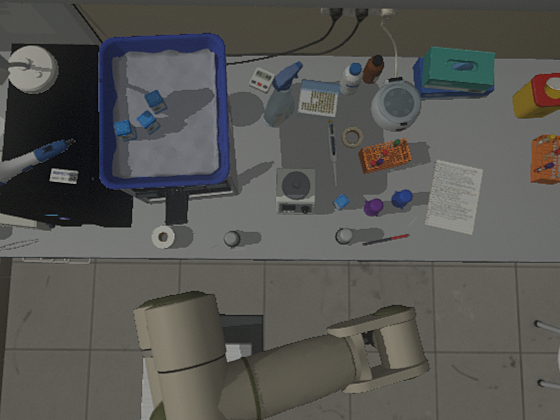

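The side view shows the tall jar at (270,262), the short jar at (224,216), the capped mill at (296,220) and the roll at (208,197). In the top view the tall jar is at (344,236), the short jar at (232,238), the mill at (297,190) and the cartridge at (342,201).

```bash
cat > h.py <<'E'
import numpy as np,cv2
def cloud(d):
    K=d["mtx"];R=cv2.Rodrigues(d["rvec"])[0];t=np.asarray(d["tvec"]).ravel()
    z=d["range_z"].astype(float);v,u=np.indices(z.shape)
    P=np.stack([(u-K[0,2])/K[0,0]*z,(v-K[1,2])/K[1,1]*z,z],-1)
    W=(P-t)@R
    W[z<=0]=np.nan
    return W
def crop(d,u0,v0,u1,v1,s,name):
    cv2.imwrite(name,cv2.resize(d["image"][v0:v1,u0:u1,::-1],None,fx=s,fy=s,interpolation=cv2.INTER_CUBIC))
def circ(p):
    A=np.c_[2*p,np.ones(len(p))];s=np.linalg.lstsq(A,(p**2).sum(1),rcond=None)[0]
    return s[:2],np.sqrt(s[2]+s[:2]@s[:2])
E
python3 - <<'E'
from h import *
t=dict(np.load("top0.npz"));s=dict(np.load("side0.npz"))
crop(t,215,155,415,255,4,"pics/tc.png"); crop(s,190,180,390,320,4,"pics/sc.png")
W=cloud(t);S=cloud(s)
for n,(u,v) in dict(mill=(297,185),tall=(344,234),short=(232,237),roll=(158,230),cart=(342,201),purple=(373,205),bench=(320,240)).items():
    print(n,W[v,u].round(4))
for n,(u,v) in dict(knob=(296,204),tall=(270,245),short=(224,208),cart=(307,250)).items(): print(n,S[v,u].round(4))
# plane slices, height-labelled
for n,zr,box in (("tall top",(.08,.095),(.38,.5,-.25,-.12)),("short top",(.05,.065),(.38,.5,.0,.2)),("cap plate",(.105,.118),(.4,.7,-.15,.1)),("knob",(.128,.14),(.4,.7,-.15,.1)),("millbox",(.076,.086),(.4,.7,-.2,.1))):
  for nm,C in(("top",W),("side",S)):
    q=C.reshape(-1,3);m=(q[:,2]>zr[0])&(q[:,2]<zr[1])&(q[:,0]>box[0])&(q[:,0]<box[1])&(q[:,1]>box[2])&(q[:,1]<box[3])
    q=q[m]
    if len(q): print(n,nm,len(q),q.mean(0).round(4),"min",q.min(0).round(4),"max",q.max(0).round(4), "rect",cv2.minAreaRect(q[:,:2].astype(np.float32)))
E
```

```text
mill [ 0.6072 -0.2881  0.122 ]
tall [ 0.4716 -0.4258  0.09  ]
short [ 0.4616 -0.1012  0.0584]
roll [0.4814 0.121  0.0383]
cart [ 0.5736 -0.4265  0.0506]
purple [ 0.5576 -0.5117  0.0856]
bench [ 0.46   -0.3663 -0.0067]
knob [ 0.6085 -0.2946  0.1157]
tall [ 0.4707 -0.4414  0.09  ]
short [ 0.4614 -0.104   0.0574]
cart [ 0.5675 -0.4404  0.0559]
cap plate top 234 [0.5755 0.0298 0.1114] min [ 0.5377 -0.1141  0.105 ] max [0.6931 0.0977 0.118 ] rect ((0.5971196889877319, -0.022590532898902893), (0.0918383076786995, 0.23287339508533478), 28.531967163085938)
cap plate side 217 [ 0.617  -0.0659  0.1116] min [ 0.5454 -0.1183  0.1051] max [0.6994 0.0776 0.118 ] rect ((0.591231644153595, -0.04127149283885956), (0.09196455776691437, 0.23176582157611847), 38.779903411865234)
knob top 173 [0.5507 0.0315 0.1342] min [ 0.515  -0.1133  0.1281] max [0.6983 0.092  0.14  ] rect ((0.5945619940757751, -0.01856715977191925), (0.09570354223251343, 0.24867628514766693), 30.058061599731445)
knob side 293 [ 0.5982 -0.0232  0.1341] min [ 0.5199 -0.1186  0.1282] max [0.6997 0.0935 0.1399] rect ((0.599409282207489, -0.01895250380039215), (0.11120272427797318, 0.23978528380393982), 25.262508392333984)
millbox top 53 [ 0.6011 -0.0413  0.0807] min [ 0.5773 -0.1122  0.0761] max [0.687  0.0973 0.0859] rect ((0.5943959951400757, -0.023909032344818115), (0.08603701740503311, 0.22924408316612244), 28.587753295898438)
millbox side 162 [ 0.6201 -0.0626  0.0809] min [ 0.5771 -0.119   0.076 ] max [0.6999 0.0986 0.0859] rect ((0.5981876254081726, -0.027913495898246765), (0.09693538397550583, 0.23702819645404816), 31.066577911376953)
```

View pics/tc.png

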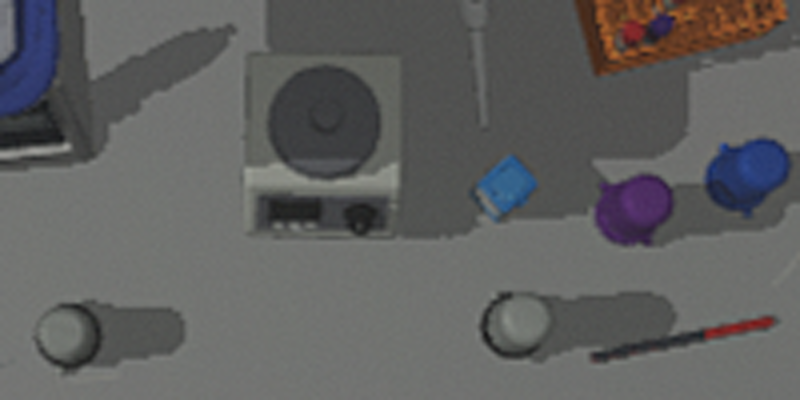

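View pics/sc.png

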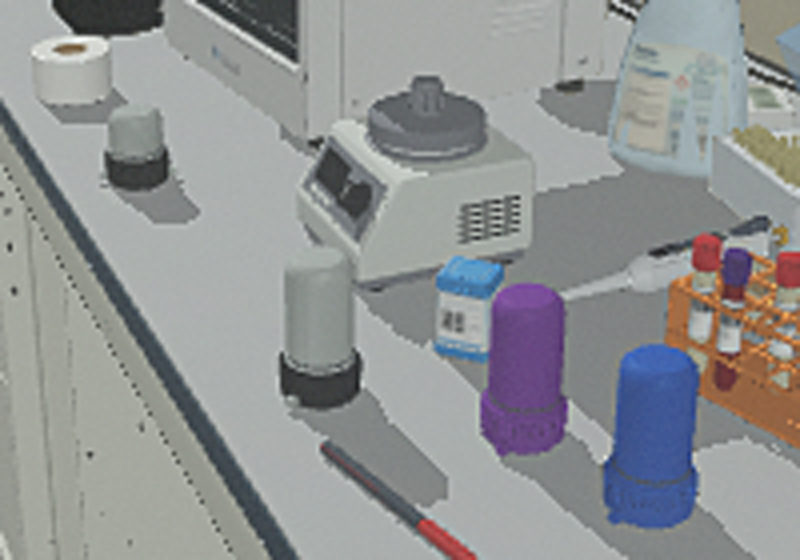

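Run:
```python
from h import *
t=dict(np.load("top0.npz"));s=dict(np.load("side0.npz"))
for nm,d in(("top",t),("side",s)):
  C=cloud(d).reshape(-1,3)
  def sel(x0,x1,y0,y1,z0,z1):
    return C[(C[:,0]>x0)&(C[:,0]<x1)&(C[:,1]>y0)&(C[:,1]<y1)&(C[:,2]>z0)&(C[:,2]<z1)]
  b=sel(.42,.5,-.36,-.15,-.03,.02); print(nm,"bench z",b[:,2].mean(),b[:,2].std())
  for n,a in (("tall side",(.4,.53,-.49,-.38,.03,.084)),("tall top",(.4,.53,-.49,-.38,.084,.1)),("tall lid",(.4,.53,-.49,-.38,.006,.023)),("short",(.4,.53,-.16,-.05,.028,.065)),("roll",(.4,.56,.05,.19,.01,.06)),("plate",(.5,.7,-.36,-.22,.096,.106)),("knob",(.5,.7,-.36,-.22,.108,.14)),("boxtop",(.5,.75,-.39,-.2,.075,.087)),("box",(.48,.75,-.39,-.2,.02,.087)),("cart",(.5,.65,-.47,-.385,.01,.07))):
    q=sel(*a)
    if len(q)>5:
      c,r=circ(q[:,:2]);print(" ",n,len(q),"mean",q.mean(0).round(4),"min",q.min(0).round(4),"max",q.max(0).round(4),"circ",c.round(4),r.round(4),"rect",[np.round(x,3) for x in cv2.minAreaRect(q[:,:2].astype(np.float32))])
crop(t,325,215,365,255,16,"pics/tj.png"); crop(s,250,230,300,290,10,"pics/sj.png")
```

```text
top bench z -0.0016193192224101028 0.0030988866395191606
  tall side 64 mean [ 0.466  -0.4232  0.0666] min [ 0.4502 -0.4512  0.0302] max [ 0.4899 -0.4128  0.084 ] circ [ 0.4701 -0.4316] 0.0183 rect [array([ 0.469, -0.43 ]), array([0.04 , 0.034]), np.float64(20.418)]
  tall top 123 mean [ 0.4702 -0.4325  0.0884] min [ 0.4517 -0.4498  0.0841] max [ 0.4895 -0.4147  0.0962] circ [ 0.4702 -0.4326] 0.0132 rect [array([ 0.47 , -0.432]), array([0.037, 0.034]), np.float64(56.645)]
  tall lid 50 mean [ 0.4677 -0.4278  0.0145] min [ 0.4027 -0.4864  0.0061] max [ 0.5279 -0.3831  0.0228] circ [ 0.4735 -0.45  ] 0.0398 rect [array([ 0.458, -0.431]), array([0.128, 0.09 ]), np.float64(10.047)]
  short 158 mean [ 0.4585 -0.097   0.0531] min [ 0.4391 -0.1167  0.028 ] max [ 0.4817 -0.0767  0.0625] circ [ 0.4589 -0.0968] 0.0147 rect [array([ 0.459, -0.097]), array([0.039, 0.041]), np.float64(22.236)]
  roll 419 mean [0.4606 0.1057 0.036 ] min [0.4279 0.0734 0.0106] max [0.4941 0.142  0.0458] circ [0.4607 0.1058] 0.0261 rect [array([0.461, 0.107]), array([0.067, 0.067]), np.float64(55.548)]
  plate 502 me
[... 2430 characters left out ...]
] 0.0087 rect [array([ 0.61, -0.29]), array([0.017, 0.022]), np.float64(60.594)]
  boxtop 427 mean [ 0.6024 -0.3149  0.0811] min [ 0.5594 -0.3474  0.0751] max [ 0.6664 -0.2302  0.0861] circ [ 0.6124 -0.2915] 0.0515 rect [array([ 0.613, -0.289]), array([0.117, 0.107]), np.float64(89.151)]
  box 1613 mean [ 0.5886 -0.322   0.0572] min [ 0.5342 -0.3486  0.02  ] max [ 0.6678 -0.23    0.0861] circ [ 0.602  -0.2929] 0.0594 rect [array([ 0.602, -0.289]), array([0.118, 0.134]), np.float64(89.202)]
  cart 322 mean [ 0.5698 -0.4341  0.0389] min [ 0.5526 -0.4509  0.0102] max [ 0.6495 -0.4064  0.0568] circ [ 0.5874 -0.4216] 0.0266 rect [array([ 0.599, -0.416]), array([0.094, 0.04 ]), np.float64(25.575)]
```

View pics/tj.png

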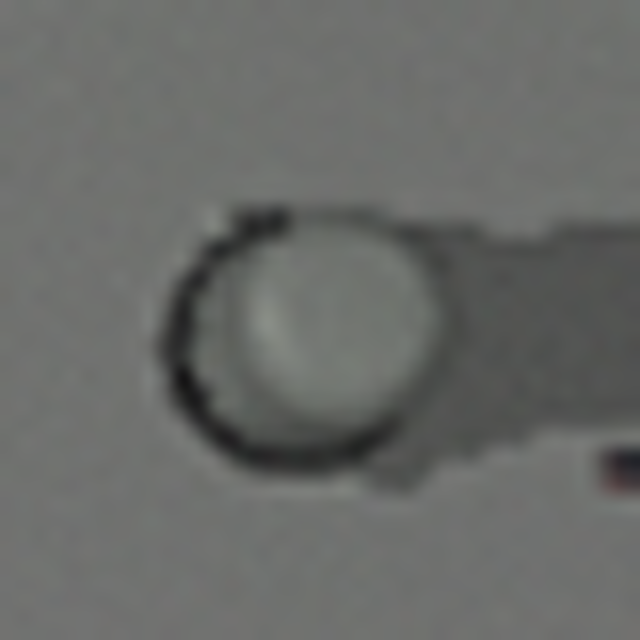

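View pics/sj.png

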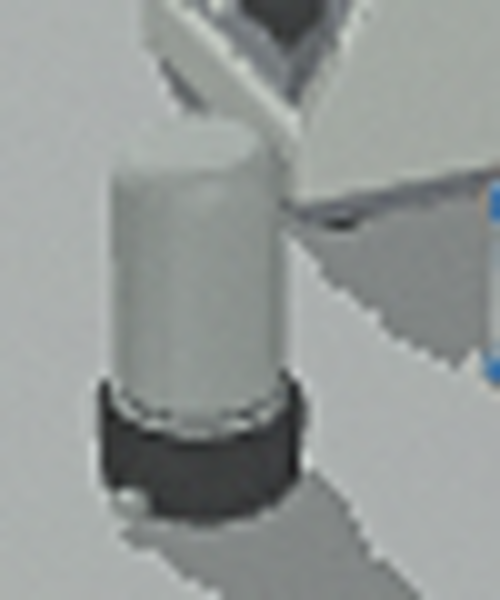

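```bash
cat >> h.py <<'E'
def ray(d,u,v,z):
    K=d["mtx"];R=cv2.Rodrigues(d["rvec"])[0];t=np.asarray(d["tvec"]).ravel()
    o=-R.T@t; r=R.T@np.array([(u-K[0,2])/K[0,0],(v-K[1,2])/K[1,1],1]); return o+r*(z-o[2])/r[2]
def proj(d,P):
    return cv2.projectPoints(np.atleast_2d(np.float64(P)),d["rvec"],d["tvec"],d["mtx"],None)[0].reshape(-1,2)
E
python3 - <<'E'
from h import *
t=dict(np.load("top0.npz"));s=dict(np.load("side0.npz"))
for n,d,u,v,c in(("t",t,325-.5+215/16,215-.5+220/16,(.4702,-.4322)),("t",t,325-.5+395/16,215-.5+475/16,(.4702,-.4322)),("s",s,250-.5+13,230-.5+50,(.4705,-.4365))):
    p=ray(d,u,v,.0055)[:2];w=p-c;print(n,p.round(4),np.hypot(*w).round(4),np.degrees(np.arctan2(w[1],w[0])))
print([np.linalg.norm(0) , (-cv2.Rodrigues(t["rvec"])[0].T@t["tvec"].ravel()), (-cv2.Rodrigues(s["rvec"])[0].T@s["tvec"].ravel())])
E
```

```text
t [ 0.4959 -0.4201] 0.0284 25.260811860951534
t [ 0.4474 -0.4542] 0.0317 -135.93964286041182
s [ 0.4493 -0.4451] 0.0228 -157.8005883371349
[np.float64(0.0), array([ 0.36467095, -0.22417362,  1.4255574 ]), array([ 0.15566525, -1.20020601,  0.5154937 ])]
```

Run:
```python
import bench
print([n for n in dir(bench) if n[0]!='_']); print(getattr(bench,'tip_reach',None))
from h import *
t=dict(np.load("top0.npz"));s=dict(np.load("side0.npz"))
# pin search: overlay candidate angle
for nm,d,box,c,sc in(("top",t,(325,215,365,255),(.4702,-.4325),16),("side",s,(250,250,300,290),(.4705,-.4362),14)):
    u0,v0,u1,v1=box
    ims=[]
    for a in (25,32,39):
        im=cv2.resize(d["image"][v0:v1,u0:u1,::-1],None,fx=sc/2,fy=sc/2,interpolation=cv2.INTER_CUBIC)
        def dr(P,col):
            for p in proj(d,P): cv2.circle(im,tuple(int(x) for x in ((p-[u0,v0]+.5)*sc/2)),1,col,-1)
        th=np.radians(a);e=np.array([np.cos(th),np.sin(th)]);n=np.array([-e[1],e[0]])
        ph=np.linspace(0,6.28,60)
        dr(np.c_[c[0]+.024*np.cos(ph),c[1]+.024*np.sin(ph),0*ph+.024],(0,255,0))
        dr(np.c_[c[0]+.0205*np.cos(ph),c[1]+.0205*np.sin(ph),0*ph+.09],(0,255,255))
        for sg in(1,-1):
            q=[]
            for f in np.linspace(0,6.28,16): q.append([*(np.array(c)+sg*.03*e+.0035*np.cos(f)*n),.0055+.0035*np.sin(f)])
            dr(q,(0,0,255))
        ims.append(im)
    cv2.imwrite(f"pics/ov_{nm}.png",np.hstack(ims)[:, :800*2])
    print(np.hstack(ims).shape)
```

```text
['IKError', 'get_image', 'get_state', 'hand_in', 'tip_reach']
0.014
(320, 960, 3)
(280, 1050, 3)
```

```bash
python3 -c "
import cv2,numpy as np
a=cv2.imread('pics/ov_top.png');b=cv2.imread('pics/ov_side.png')
for n,i in(('t',a),('s',b)):
    f=790/i.shape[1]; cv2.imwrite('pics/ov2_%s.png'%n,cv2.resize(i,None,fx=f,fy=f))
"
```

```text
(no output)
```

View pics/ov2_t.png

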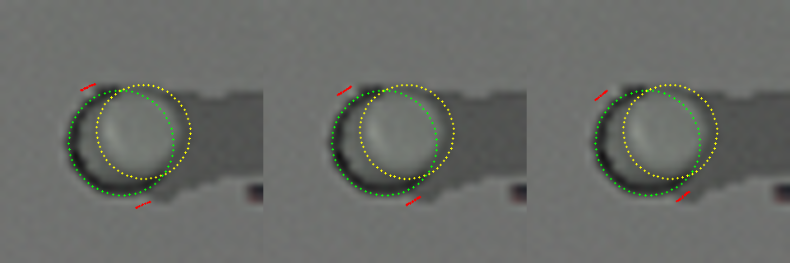

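View pics/ov2_s.png

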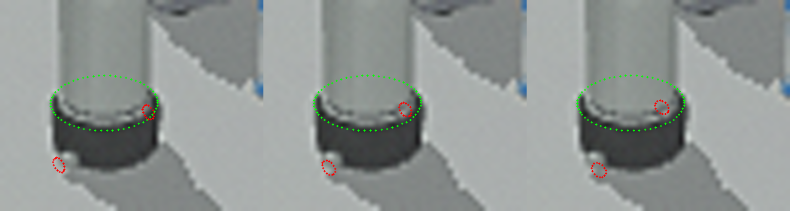

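>>> step_arm([
  [[5.3,0,0,0,0,0,1],[5.3,0,0,0,0,0,1],[5.3,0,0,0,0,0,1],[5.3,0,0,0,0,0,1],[5.3,0,0,0,0,0,1],[5.3,0,0,0,0,0,1],[5.3,0,2,0,0,0,1],[5.25,0.07,2.5,0,0,0,1],[0,0,0,0,0,0,0.6],[0,0,0,0,0,0,0.6]],
], squeeze=40)

```text
time_s: 1.35
ee_pos: [0.6108, -0.2871, 0.171]
ee_rot: [[0.899, 0.438, -0.0], [0.438, -0.899, -0.0], [-0.0, -0.0, -1.0]]
force: [-0.7, 0.3, 0.2]
opening: 0.052
```

```bash
cat > snap.py <<'E'
import sys
from bench import *
from h import *
k=sys.argv[1]
s=get_state()
print(s["time_s"],"p",np.round(s["ee_pos"],4),"yaw",np.degrees(np.arctan2(s["ee_rot"][1][0],s["ee_rot"][0][0])).round(2),"zt",np.round(np.array(s["ee_rot"])[:,2],4),"F",np.round(s["force"],2),"T",np.round(s["torque"],3),"op",s["opening"],"q",np.round(s["joint_pos"],3))
for n in("side","top"):
    d=get_image(n);np.savez(f"{n}{k}.npz",**d)
    ps=proj(d,[s["ee_pos"]])[0];print(n,"tcp px",ps.round(1))
    u,v=[int(round(x)) for x in ps];u0=max(0,min(u-50,460));v0=max(0,min(v-60,300))
    im=cv2.resize(d["image"][v0:v0+120,u0:u0+100,::-1],None,fx=4,fy=4,interpolation=cv2.INTER_CUBIC)
    cv2.imwrite(f"pics/{n}{k}.png",im);print(" crop origin",u0,v0)
a=cv2.imread(f"pics/side{k}.png");b=cv2.imread(f"pics/top{k}.png");cv2.imwrite(f"pics/both{k}.png",np.hstack([a,b]))
E
python3 snap.py 1
```

```text
1.35 p [ 0.6108 -0.2871  0.171 ] yaw 26.0 zt [-4.e-04 -1.e-04 -1.e+00] F [-0.73  0.33  0.25] T [-0.023  0.02   0.013] op 0.051963865417022775 q [-0.612  0.686  1.038 -0.     1.418  0.505]
side tcp px [295.9 183.6]
 crop origin 246 124
top tcp px [297.5 180.4]
 crop origin 248 120
```

View pics/both1.png

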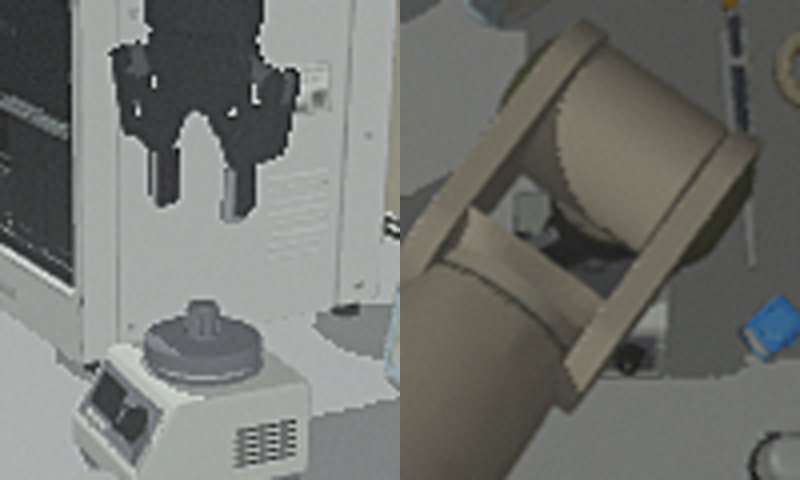

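Run:
```python
from h import *
d=dict(np.load("side1.npz"));W=cloud(d)
print(d["rvec"],d["tvec"])
for (x,y) in((160,195),(165,200),(170,190),(236,212),(240,200),(204,303),(204,315),(160,160)):
    u=246+x//4;v=124+y//4;print((u,v),W[v,u].round(4))
print(proj(d,[.611,-.287,.126]),proj(d,[.611,-.287,.158]))
```

```text
[ 1.93875415 -0.3999082   0.25781286] [-0.61152304  0.07195415  1.16246379]
(286, 172) [ 0.5903 -0.2682  0.2003]
(287, 174) [ 0.5954 -0.2637  0.1928]
(288, 171) [ 0.5994 -0.2614  0.2001]
(305, 177) [ 0.6206 -0.3193  0.1974]
(306, 174) [ 0.6198 -0.3257  0.2074]
(297, 199) [ 0.6156 -0.2859  0.126 ]
(297, 202) [ 0.6106 -0.2963  0.1218]
(286, 164) [ 0.591  -0.2665  0.2217]
[[295.6551831  199.37850932]] [[295.85908248 188.18305037]]
```

Run:
```python
from h import *
for f,x,y in(("side1",.611,-.287),("side0",.230,-.4716)):
    d=dict(np.load(f+".npz"));W=cloud(d).reshape(-1,3)
    m=(np.hypot(W[:,0]-x,W[:,1]-y)<.07)&(W[:,2]>.135)&(W[:,2]<.3)
    q=W[m];q=q[np.argsort(q[:,2])];print(f,q[::6][:12].round(4).tolist())
    k=cv2.resize(d["image"][...,::-1],None,fx=1.4,fy=1.4)
    for dz in (0,-.014): 
        p=proj(d,[x,y,(.171 if f=="side1" else .2154)+dz])[0]*1.4; cv2.circle(k,(int(p[0]),int(p[1])),3,(0,0,255),-1)
    cv2.imwrite(f"pics/{f}_full.png",k)
```

```text
side1 [[0.5953, -0.264, 0.1902], [0.5993, -0.2619, 0.1918], [0.6173, -0.3202, 0.1927], [0.5862, -0.2647, 0.1943], [0.5955, -0.2634, 0.1955], [0.612, -0.3136, 0.1969], [0.5988, -0.2627, 0.1977], [0.6207, -0.3245, 0.1989], [0.6128, -0.3174, 0.2006], [0.6237, -0.3241, 0.2011], [0.5887, -0.2653, 0.2025], [0.6191, -0.3217, 0.2037]]
side0 [[0.249, -0.516, 0.2436], [0.2553, -0.5117, 0.2449], [0.2125, -0.4328, 0.2456], [0.2166, -0.4305, 0.2462], [0.2087, -0.4346, 0.2468], [0.2388, -0.5165, 0.2474], [0.2128, -0.433, 0.2477], [0.2049, -0.4378, 0.2484], [0.209, -0.4353, 0.249], [0.2113, -0.4317, 0.2495], [0.2171, -0.4302, 0.2502], [0.2075, -0.4343, 0.2509]]
```

View pics/side1_full.png

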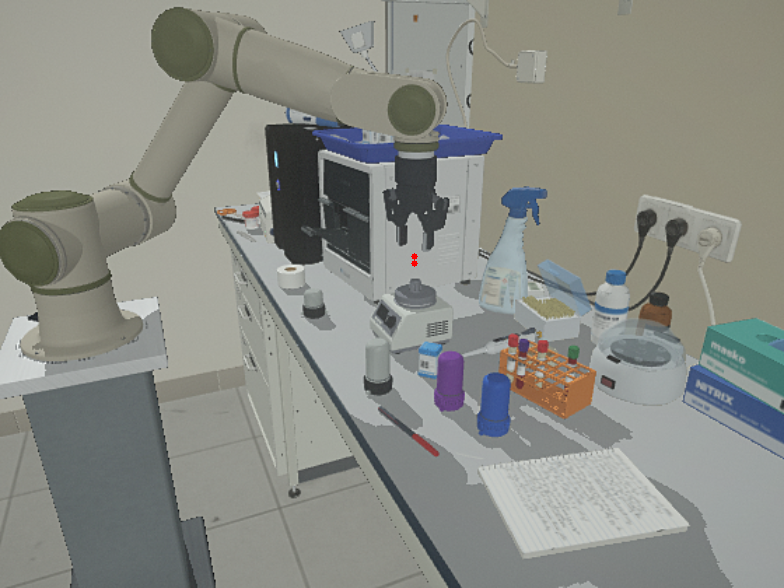

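View pics/side0_full.png

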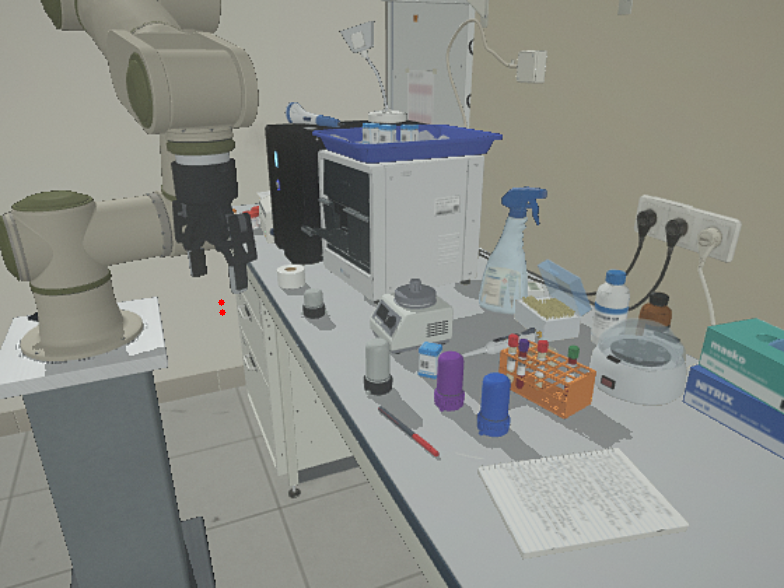

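The side view shows the fingertips at about (287,177) and (305,178). That is about 28 mm higher than the reported TCP and tip_reach imply: the tips are at z of about 0.19, where I expected about 0.165. The knob top agrees with its known height of 0.126, so I trust the camera, and I'll go down in small steps and look again.

>>> step_arm([
  [[0,0,2.5,0,0,0,0.6],[0,0,2.0,0,0,0,0.6],[0,0,0.6,0,0,0,0.6],[0,0,0,0,0,0,0.6]],
])

```text
time_s: 1.95
ee_pos: [0.6109, -0.2874, 0.1208]
ee_rot: [[0.899, 0.438, 0.001], [0.438, -0.899, -0.001], [0.0, 0.001, -1.0]]
force: [0.3, -0.4, -0.2]
opening: 0.0513
```

```bash
python3 snap.py 2
python3 - <<'E'
from h import *
d=dict(np.load("side2.npz"));W=cloud(d).reshape(-1,3)
m=(np.hypot(W[:,0]-.611,W[:,1]+.287)<.07)&(np.hypot(W[:,0]-.611,W[:,1]+.287)>.016)&(W[:,2]>.108)&(W[:,2]<.3)
q=W[m];q=q[np.argsort(q[:,2])];print(q[::6][:12].round(4).tolist())
E
```

```text
1.95 p [ 0.6109 -0.2874  0.1208] yaw 25.96 zt [ 7.e-04 -5.e-04 -1.e+00] F [ 0.26 -0.41 -0.22] T [0.01  0.006 0.054] op 0.05126163835235012 q [-0.613  0.723  1.105 -0.     1.312  0.505]
side tcp px [295.7 201.2]
 crop origin 246 141
top tcp px [296.8 183.8]
 crop origin 247 124
[[0.5949, -0.2659, 0.1397], [0.5998, -0.2619, 0.1405], [0.5952, -0.2653, 0.1423], [0.5915, -0.2667, 0.1433], [0.6033, -0.2606, 0.1454], [0.6285, -0.3182, 0.1465], [0.617, -0.3176, 0.148], [0.6106, -0.3187, 0.1494], [0.6122, -0.3212, 0.15], [0.6138, -0.3179, 0.1514], [0.6174, -0.3223, 0.1524], [0.6209, -0.3268, 0.1533]]
```

View pics/both2.png

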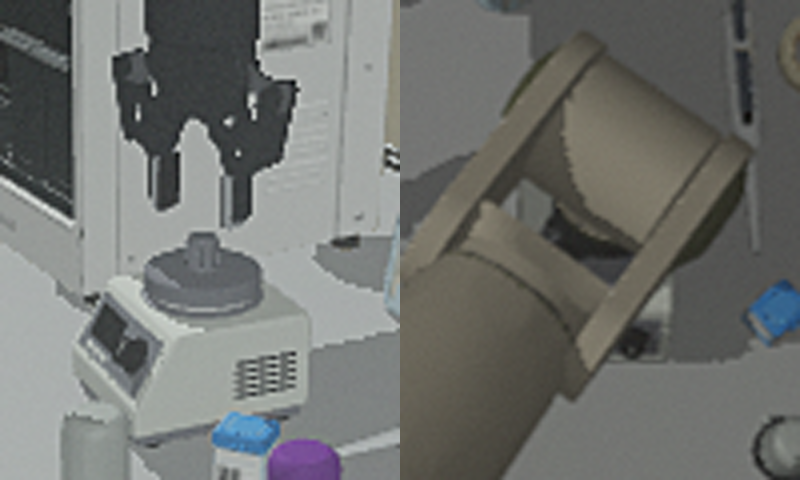

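The tips at (287,192) and (305,196) bracket the knob at (297,201), and sit about 13 mm above its top. I'll go down around it.

>>> step_arm([
  [[0,0.15,1.2,0,0,0,0.6],[0,0,1.0,0,0,0,0.6],[0,0,0.6,0,0,0,0.6],[0,0,0,0,0,0,0.6]],
])

```text
time_s: 2.55
ee_pos: [0.6116, -0.288, 0.0913]
ee_rot: [[0.899, 0.438, -0.001], [0.438, -0.899, 0.001], [-0.001, -0.001, -1.0]]
force: [0.5, 0.3, -0.3]
opening: 0.0509
```

```bash
python3 snap.py 3
```

```text
2.55 p [ 0.6116 -0.288   0.0913] yaw 26.01 zt [-1.e-03  7.e-04 -1.e+00] F [ 0.55  0.32 -0.31] T [0.004 0.025 0.006] op 0.05088196753226388 q [-0.613  0.753  1.131 -0.     1.258  0.504]
side tcp px [295.8 211.3]
 crop origin 246 151
top tcp px [296.5 185.4]
 crop origin 246 125
```

View pics/both3.png

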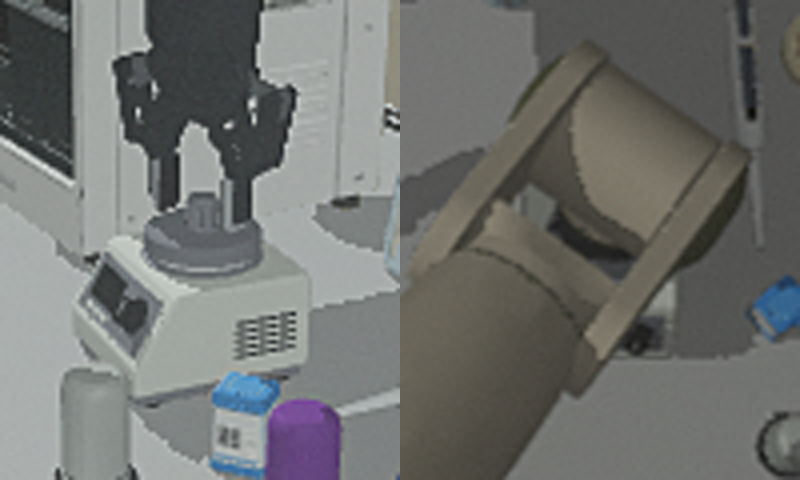

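The fingers now straddle the knob just above the plate, so I'll close on it.

>>> step_arm([
  [[0,0,0,0,0,0,0.3],[0,0,0,0,0,0,0.2],[0,0,0,0,0,0,0.1],[0,0,0,0,0,0,0.1],[0,0,0,0,0,0,0.1],[0,0,0,0,0,0,0.1]],
], squeeze=40)

```text
time_s: 3.4
ee_pos: [0.6119, -0.2883, 0.0925]
ee_rot: [[0.899, 0.438, 0.001], [0.438, -0.899, -0.001], [0.0, 0.001, -1.0]]
force: [-0.2, 0.2, 4.6]
opening: 0.0215
```

>>> step_arm([
  [[0,0,-0.5,0,0,0,0.1],[0,0,-1,0,0,0,0.1],[0,0,-1.5,0,0,0,0.1],[0,0,-1.5,0,0,0,0.1],[0,0,0,0,0,0,0.1]],
])

```text
time_s: 4.03
ee_pos: [0.6123, -0.2886, 0.1389]
ee_rot: [[0.899, 0.438, 0.003], [0.438, -0.899, -0.002], [0.002, 0.003, -1.0]]
force: [-0.7, -0.3, -0.9]
opening: 0.0215
```

```bash
python3 snap.py 4
```

```text
4.025 p [ 0.6123 -0.2886  0.1389] yaw 26.0 zt [ 0.0025 -0.0017 -1.    ] F [-0.7  -0.34 -0.94] T [ 0.005  0.024 -0.012] op 0.021464751250632557 q [-0.613  0.711  1.079  0.     1.349  0.504]
side tcp px [296.4 195. ]
 crop origin 246 135
top tcp px [297.5 182.1]
 crop origin 247 122
```

View pics/both4.png

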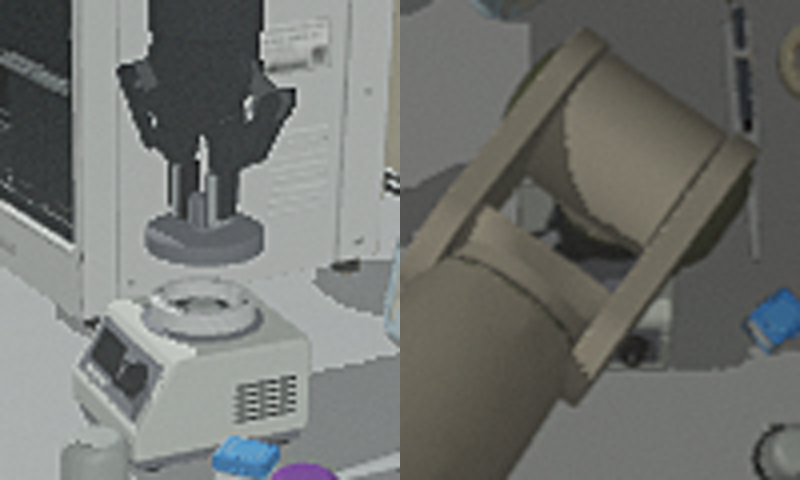

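The cap hangs level from the fingers at (297,194) and the socket is exposed at (297,210). Next I'll carry the cap to the clear bench in front of the mill.

>>> step_arm([
  [[-1.5,-1.1,0,0,0,0,0.1],[-3,-2.2,0,0,0,0,0.1],[-3.5,-2.5,0,0,0,0,0.1],[-3,-2.2,1,0,0,0,0.1],[-1.5,-1.05,2,0,0,0,0.1],[0,0,3,0,0,0,0.1],[0,0,3,0,0,0,0.1],[0,0,2,0,0,0,0.1],[0,0,1,0,0,0,0.1],[0,0,0,0,0,0,0.1]],
])

```text
time_s: 5.38
ee_pos: [0.4595, -0.2615, 0.0166]
ee_rot: [[0.899, 0.438, -0.001], [0.438, -0.899, 0.001], [-0.0, -0.001, -1.0]]
force: [0.2, 0.3, -0.7]
opening: 0.0215
```

```bash
python3 snap.py 5
```

```text
5.375 p [ 0.4595 -0.2615  0.0166] yaw 26.0 zt [-8.e-04  7.e-04 -1.e+00] F [ 0.22  0.28 -0.66] T [ 0.044 -0.012  0.035] op 0.021456154935494926 q [-0.739  0.567  1.699 -0.     0.877  0.378]
side tcp px [240.9 241.9]
 crop origin 191 182
top tcp px [286.2 239.3]
 crop origin 236 179
```

View pics/both5.png

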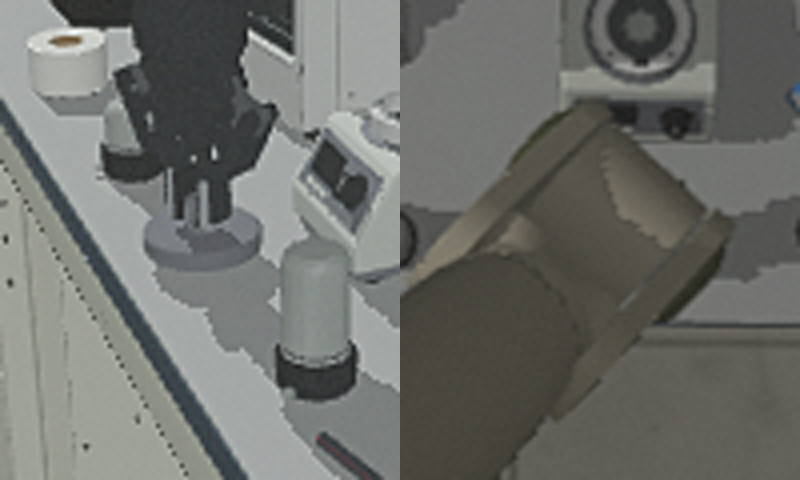

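>>> step_arm([
  [[0,0,0.6,0,0,0,0.1],[0,0,0.4,0,0,0,0.1],[0,0,0.2,0,0,0,0.1],[0,0,0,0,0,0,0.1]],
])

```text
time_s: 5.98
ee_pos: [0.4597, -0.2616, 0.0049]
ee_rot: [[0.899, 0.438, -0.0], [0.438, -0.899, 0.0], [-0.0, -0.0, -1.0]]
force: [-0.2, -0.3, -0.1]
opening: 0.0214
```

>>> step_arm([
  [[0,0,0.15,0,0,0,0.1],[0,0,0,0,0,0,0.1]],
])

```text
time_s: 6.22
ee_pos: [0.4598, -0.2617, 0.0035]
ee_rot: [[0.899, 0.438, 0.0], [0.438, -0.899, -0.0], [0.0, 0.0, -1.0]]
force: [-0.5, -0.3, -1.4]
opening: 0.0213
```

>>> step_arm([
  [[0,0,0.1,0,0,0,0.1],[0,0,0,0,0,0,0.1]],
])

```text
time_s: 6.48
ee_pos: [0.4598, -0.2617, 0.0034]
ee_rot: [[0.899, 0.439, 0.0], [0.439, -0.899, -0.0], [-0.0, 0.0, -1.0]]
force: [-4.1, 2.9, 10.5]
opening: 0.0212
```

That is contact with the bench, so I'll release and rise.

>>> step_arm([
  [[0,0,-0.1,0,0,0,0.3],[0,0,0,0,0,0,0.4],[0,0,0,0,0,0,0.5],[0,0,-1,0,0,0,0.6],[0,0,-2,0,0,0,0.6],[0,0,-4,0,0,0,0.8],[0,0,-5,0,0,0,1],[-5,3,0,0,0,0,1],[-5,4,0,0,0,0,1],[0,0,0,0,0,0,1]],
])

```text
time_s: 7.72
ee_pos: [0.3994, -0.3702, 0.1241]
ee_rot: [[0.901, 0.434, 0.0], [0.434, -0.901, -0.001], [-0.0, 0.001, -1.0]]
force: [0.5, 1.1, -0.7]
opening: 0.0852
```

```bash
python3 snap.py 6
python3 - <<'E'
from h import *
t=dict(np.load("top6.npz"))
crop(t,215,150,375,260,5,"pics/t6.png")
E
```

```text
7.725 p [ 0.3994 -0.3702  0.1241] yaw 25.73 zt [ 4.0e-04 -1.4e-03 -1.0e+00] F [ 0.5   1.12 -0.74] T [ 0.034  0.059 -0.029] op 0.08517356284672546 q [-0.962  0.442  1.565 -0.     1.133  0.16 ]
side tcp px [230.  224.8]
 crop origin 180 165
top tcp px [326.1 258.7]
 crop origin 276 199
```

View pics/t6.png

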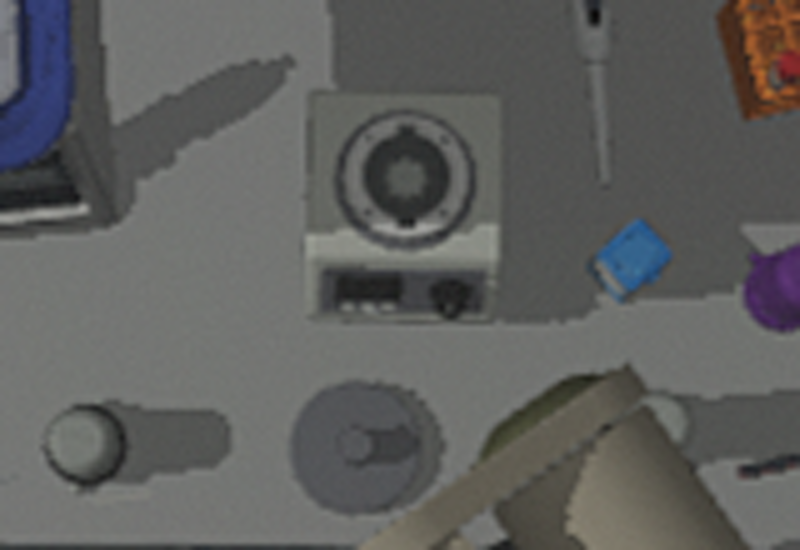

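The cap stands right way up at top px (287,238). The socket at (296,186) is open, with its gaps up and down in the image, i.e. at ±x. The cap was released at a known TCP position, so I can use it to check the camera bias.

Run:
```python
from h import *
for nm in("top","side"):
  d=dict(np.load(nm+"6.npz"));g=cv2.cvtColor(d["image"],cv2.COLOR_RGB2GRAY);C=cloud(d)
  def sel(c,r,z0,z1,r0=0):
    q=C.reshape(-1,3);R=np.hypot(q[:,0]-c[0],q[:,1]-c[1]);return q[(R<r)&(R>=r0)&(q[:,2]>z0)&(q[:,2]<z1)]
  for n,c,r,z0,z1 in(("cap plate",(.46,-.262),.055,.006,.02),("cap knob",(.46,-.262),.02,.022,.05),("collar top",(.611,-.287),.05,.093,.105)):
    q=sel(c,r,z0,z1)
    if len(q)>4:
      (x,y),R=cv2.minEnclosingCircle(q[:,:2].astype(np.float32)); print(nm,n,len(q),q.mean(0).round(4),"mec",round(x,4),round(y,4),round(R,4))
# ellipse fits in top image: dark cap and socket bore
d=dict(np.load("top6.npz"))
crop(d,270,165,325,210,14,"pics/sock6.png")
d=dict(np.load("side6.npz"))
crop(d,265,190,330,235,12,"pics/socks6.png")
```

```text
top cap plate 486 [ 0.4593 -0.2587  0.0116] mec 0.4675 -0.2574 0.0479
top cap knob 45 [ 0.4594 -0.2589  0.0341] mec 0.4599 -0.2587 0.0117
top collar top 220 [ 0.6106 -0.2847  0.0974] mec 0.612 -0.2845 0.0364
side cap plate 320 [ 0.4576 -0.2713  0.0126] mec 0.4592 -0.2634 0.0419
side cap knob 62 [ 0.4591 -0.2655  0.0315] mec 0.4585 -0.263 0.0131
side collar top 189 [ 0.6104 -0.2909  0.0975] mec 0.6119 -0.2868 0.0376
```

View pics/sock6.png

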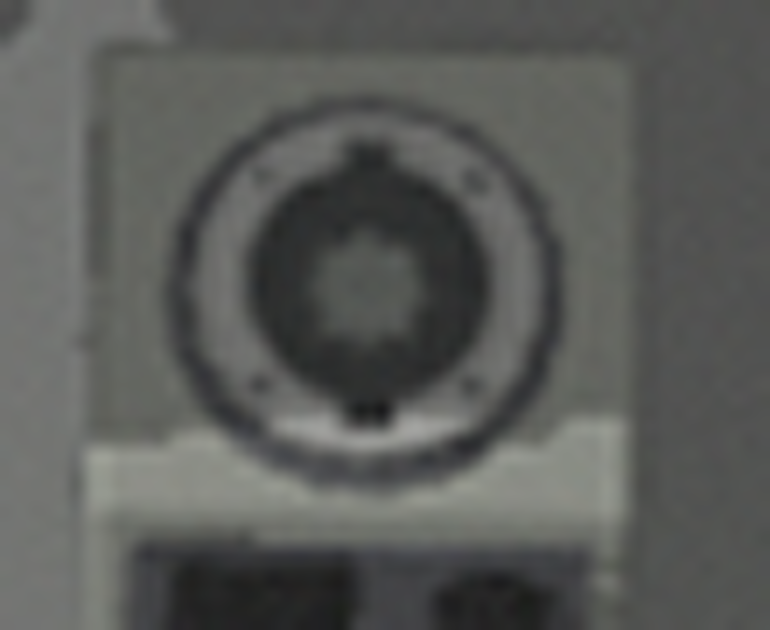

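View pics/socks6.png

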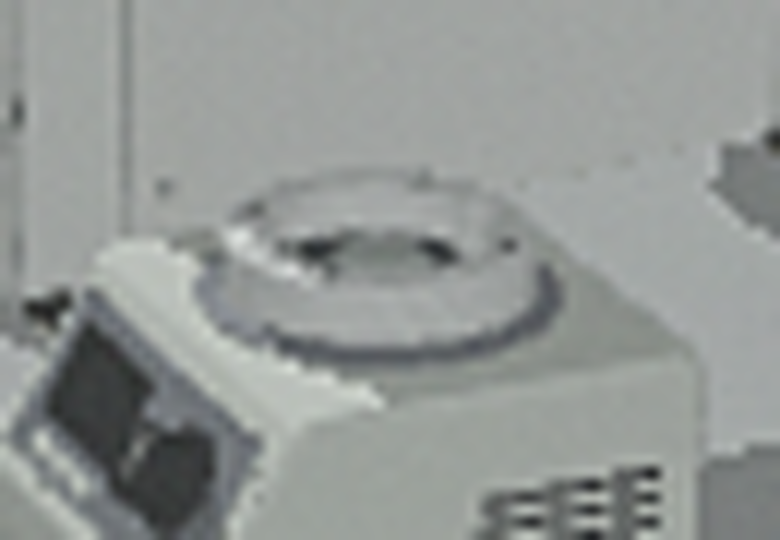

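View pics/both6.png

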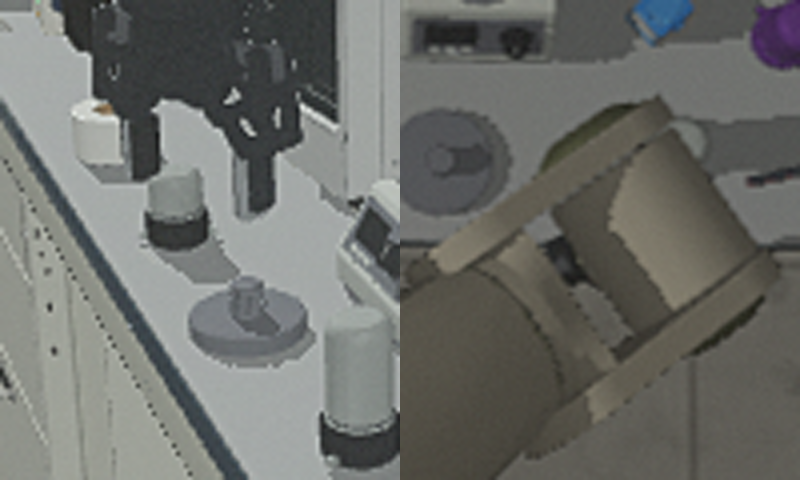

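Run:
```python
from h import *
d=dict(np.load("top6.npz"))
f=lambda x,y,z: ray(d,270-.5+x/14,165-.5+y/14,z)[:2]
print("gaps",f(368,150,.099),f(370,412,.099),"ctr",f(369,281,.099))
w=f(368,150,.099)-f(370,412,.099);print(np.degrees(np.arctan2(w[1],w[0])))
# bore: threshold fit
g=cv2.cvtColor(d["image"],cv2.COLOR_RGB2GRAY)
z=cv2.resize(g[165:210,270:325],None,fx=8,fy=8,interpolation=cv2.INTER_CUBIC)
# radial edges from bore
c=np.array([(369)/14*8,281/14*8]);pts=[]
for a in np.radians(np.arange(0,360,5)):
    if abs(np.sin(a))>.9: continue
    r=np.arange(45,85,.5);pr=cv2.remap(z,(c[0]+r*np.cos(a)).astype(np.float32)[None],(c[1]+r*np.sin(a)).astype(np.float32)[None],1)[0].astype(float)
    i=np.argmax(np.gradient(cv2.GaussianBlur(pr[None],(9,1),2)[0]));p=c+r[i]*np.array([np.cos(a),np.sin(a)])
    pts.append(ray(d,270-.5+p[0]/8+.0,165-.5+p[1]/8,.099)[:2])
pts=np.array(pts)
for _ in range(3):
    C,R=circ(pts);e=abs(np.hypot(*(pts-C).T)-R);pts=pts[e<max(.0015,np.median(e)*2)]
print("bore",C,R,len(pts))
```

```text
gaps [ 0.64020342 -0.28551734] [ 0.58522566 -0.28626405] ctr [ 0.61264468 -0.28589165]
0.7781472284057701
bore [ 0.61246143 -0.28558241] 0.025176379925761553 50
```

```bash
cat >> h.py <<'E'
def edgecirc(d,c,z,r0,r1,sign,mask=None,it=4):
    """subpixel radial edge fit of a horizontal circle at height z, sampled in world"""
    g=cv2.cvtColor(d["image"],cv2.COLOR_RGB2GRAY).astype(np.float32)
    c=np.array(c,float);
    for k in range(it):
        pts=[];r=np.arange(r0,r1,.0003)
        for a in np.radians(np.arange(0,360,4)):
            if mask is not None and not mask(np.degrees(a)): continue
            P=np.c_[c[0]+r*np.cos(a),c[1]+r*np.sin(a),0*r+z];p=proj(d,P).astype(np.float32)
            pr=cv2.remap(g,p[:,0][None],p[:,1][None],cv2.INTER_LINEAR)[0]
            gr=sign*np.gradient(cv2.GaussianBlur(pr[None],(0,0),4)[0]);i=np.argmax(gr[3:-3])+3
            if gr[i]>.5: pts.append(P[i,:2])
        pts=np.array(pts)
        for _ in range(4):
            C,R=circ(pts);e=abs(np.hypot(*(pts-C).T)-R);pts=pts[e<max(.001,2*np.median(e))]
        c=C
    return C,R,len(pts)
E
python3 - <<'E'
from h import *
d=dict(np.load("top6.npz"));d0=dict(np.load("top0.npz"))
print("bore",edgecirc(d,(.6125,-.2857),.099,.019,.031,1,lambda a:abs(np.cos(np.radians(a)))<.9))
print("cap edge",edgecirc(d,(.4598,-.259),.013,.034,.046,1,lambda a:80<a<300))
print("knob",edgecirc(d,(.4598,-.259),.037,.006,.017,-1))
print("cap0",edgecirc(d0,(.611,-.286),.102,.034,.048,1))
print("lid0",edgecirc(d0,(.4702,-.4325),.024,.019,.029,1,lambda a:40<a<200))
print("short lid",edgecirc(d0,(.459,-.097),.024,.019,.029,1,lambda a:40<a<180))
E
```

```text
bore (array([ 0.6122624 , -0.28591267]), np.float64(0.025147664117827973), 64)
cap edge (array([ 0.45864052, -0.26024999]), np.float64(0.04000819042516848), 34)
knob (array([ 0.4602968, -0.25992  ]), np.float64(0.008704121735918635), 62)
cap0 (array([ 0.61009368, -0.28542232]), np.float64(0.041677131952109134), 73)
lid0 (array([ 0.47057842, -0.432814  ]), np.float64(0.02519818503366722), 39)
short lid (array([ 0.4602614 , -0.09558942]), np.float64(0.024331983392760114), 29)
```

Measured values: socket at about (0.612, -0.2875) and jar at about (0.4705, -0.4345), with its pins at about 34° and the gaps at about 0.5°. Next I'll move over the jar.

>>> step_arm([
  [[1.2,3,0,0,0,0,0.8],[1.2,3,0,0,0,0,0.8],[1.2,2.9,0,0,0,0,0.8],[0,0,1,0,0,0,0.8],[0,0,0,0,0,0,0.8]],
])

```text
time_s: 8.45
ee_pos: [0.4724, -0.4295, 0.1124]
ee_rot: [[0.898, 0.44, -0.002], [0.44, -0.898, 0.002], [-0.001, -0.003, -1.0]]
force: [0.1, -0.3, 0.1]
opening: 0.0685
```

```bash
python3 snap.py 7
```

```text
8.45 p [ 0.4724 -0.4295  0.1124] yaw 26.08 zt [-0.0017  0.0023 -1.    ] F [ 0.13 -0.28  0.14] T [-0.006  0.031 -0.04 ] op 0.06851361294771963 q [-0.921  0.651  1.255  0.     1.239  0.195]
side tcp px [268.6 234. ]
 crop origin 219 174
top tcp px [346.5 233.1]
 crop origin 296 173
```

View pics/both7.png

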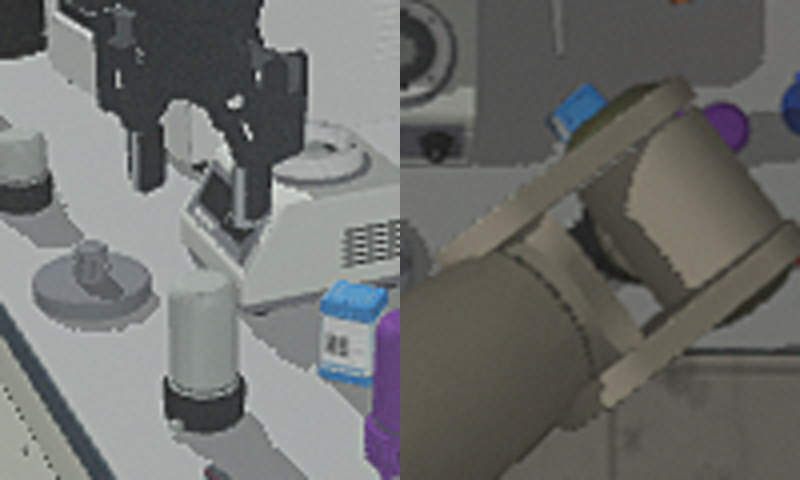

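>>> step_arm([
  [[-0.39,0.37,0.5,0,0,0,0.8],[0,0,1.5,0,0,0,0.8],[0,0,2,0,0,0,0.8],[0,0,2,0,0,0,0.8],[0,0,2,0,0,0,0.8],[0,0,1.3,0,0,0,0.75],[0,0,0,0,0,0,0.7]],
])

```text
time_s: 9.43
ee_pos: [0.4702, -0.4358, 0.0193]
ee_rot: [[0.899, 0.438, -0.001], [0.438, -0.899, 0.002], [-0.0, -0.002, -1.0]]
force: [0.1, -0.2, -0.3]
opening: 0.0596
```

```bash
python3 snap.py 8
```

```text
9.425 p [ 0.4702 -0.4358  0.0193] yaw 25.99 zt [-0.0012  0.0017 -1.    ] F [ 0.07 -0.25 -0.26] T [-0.022 -0.025 -0.009] op 0.05963374790904531 q [-0.93   0.763  1.319  0.     1.062  0.187]
side tcp px [269.1 270.6]
 crop origin 219 211
top tcp px [343.8 236.3]
 crop origin 294 176
```

View pics/both8.png

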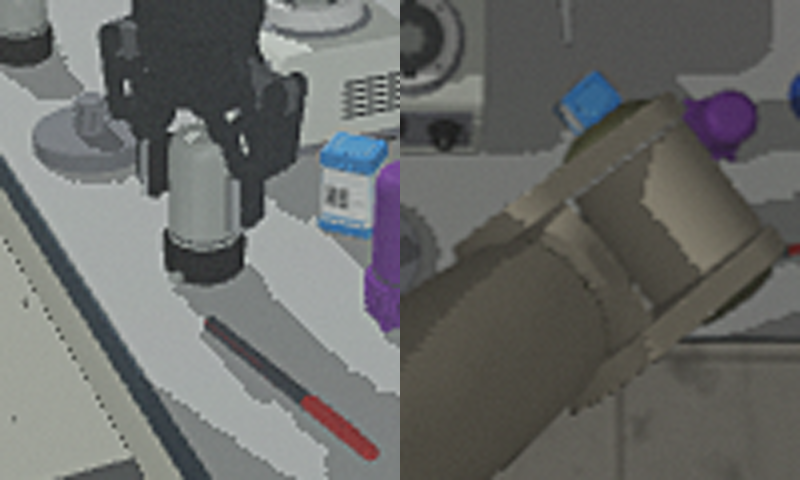

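The jar stands between the open fingers. I'll squeeze lightly to centre it, open, turn about 90°, and squeeze again.

>>> step_arm([
  [[0,0,0,0,0,0,0.6],[0,0,0,0,0,0,0.55],[0,0,0,0,0,0,0.5],[0,0,0,0,0,0,0.45],[0,0,0,0,0,0,0.42],[0,0,0,0,0,0,0.42]],
], squeeze=20)

```text
time_s: 10.28
ee_pos: [0.4707, -0.4363, 0.0208]
ee_rot: [[0.899, 0.438, 0.0], [0.438, -0.899, -0.0], [0.0, 0.0, -1.0]]
force: [0.2, 1.4, 4.6]
opening: 0.0409
```

>>> step_arm([
  [[0,0,0,0,0,0,0.55],[0,0,0,0,0,0,0.7],[0,0,0,0,0,-0.18,0.7],[0,0,0,0,0,-0.18,0.7],[0,0,0,0,0,-0.18,0.7],[0,0,0,0,0,-0.18,0.7],[0,0,0,0,0,-0.18,0.7],[0,0,0,0,0,-0.18,0.7],[0,0,0,0,0,-0.18,0.7],[0,0,0,0,0,-0.18,0.7]],
])

```text
time_s: 11.52
ee_pos: [0.4706, -0.4362, 0.0203]
ee_rot: [[-0.323, 0.946, -0.0], [0.946, 0.323, 0.0], [0.0, -0.0, -1.0]]
force: [0.5, -0.8, 0.0]
opening: 0.0595
```

>>> step_arm([
  [[0,0,0,0,0,0,0.6],[0,0,0,0,0,0,0.55],[0,0,0,0,0,0,0.5],[0,0,0,0,0,0,0.45],[0,0,0,0,0,0,0.4],[0,0,0,0,0,0,0.3],[0,0,0,0,0,0,0.3]],
], squeeze=70)

```text
time_s: 12.4
ee_pos: [0.4709, -0.4364, 0.0209]
ee_rot: [[-0.317, 0.948, 0.001], [0.948, 0.317, -0.001], [-0.001, 0.0, -1.0]]
force: [2.3, 2.8, 5.5]
opening: 0.0393
```

```bash
python3 snap.py 9
```

```text
12.4 p [ 0.4709 -0.4364  0.0209] yaw 108.5 zt [ 7.e-04 -5.e-04 -1.e+00] F [2.29 2.81 5.52] T [ 0.291 -0.219 -0.067] op 0.03929009569148087 q [-0.93   0.762  1.317  0.     1.062 -1.253]
side tcp px [269.5 270.1]
 crop origin 220 210
top tcp px [344.1 236.1]
 crop origin 294 176
```

View pics/both9.png

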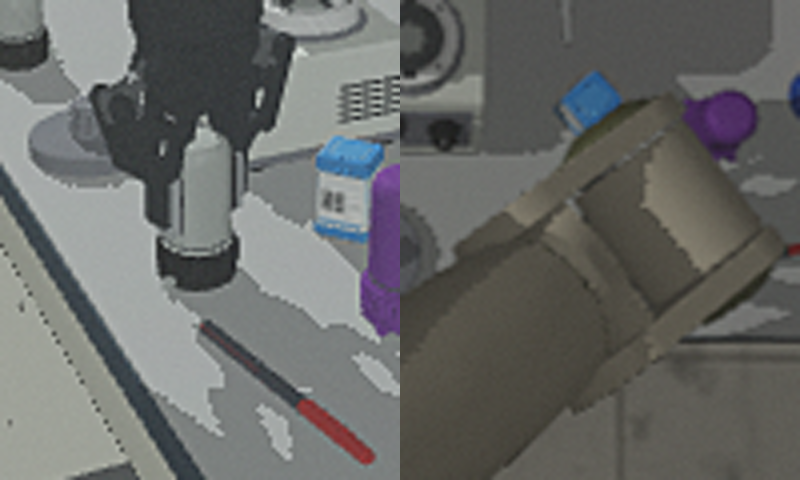

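The jar is gripped with the fingers clear of the lid. I'll lift it and turn a pin toward the side camera to measure its angle.

>>> step_arm([
  [[0,0,-0.5,0,0,0,0.3],[0,0,-2,0,0,0,0.3],[0,0,-4,0,0,0,0.3],[0,0,-4,0,0,-0.18,0.3],[0,0,-2.5,0,0,-0.18,0.3],[0,0,0,0,0,-0.18,0.3],[0,0,0,0,0,0,0.3],[0,0,0,0,0,0,0.3]],
])

```text
time_s: 13.5
ee_pos: [0.4705, -0.4362, 0.1506]
ee_rot: [[-0.758, 0.653, -0.0], [0.653, 0.758, 0.0], [0.0, -0.0, -1.0]]
force: [0.4, 0.2, -1.3]
opening: 0.0395
```

```bash
python3 snap.py 10
python3 - <<'E'
from h import *
d=dict(np.load("side10.npz"));p=proj(d,[.471,-.4364,.135])[0];u,v=int(p[0]),int(p[1]);print(u,v)
crop(d,u-22,v-25,u+22,v+20,14,"pics/s10.png")
E
```

```text
13.5 p [ 0.4705 -0.4362  0.1506] yaw 139.24 zt [-4.e-04  3.e-04 -1.e+00] F [ 0.39  0.15 -1.26] T [-0.005  0.021  0.066] op 0.039484121651296666 q [-0.93   0.622  1.2   -0.     1.32  -1.789]
side tcp px [268.8 220. ]
 crop origin 219 160
top tcp px [351.1 232.7]
 crop origin 301 173
269 226
```

View pics/s10.png

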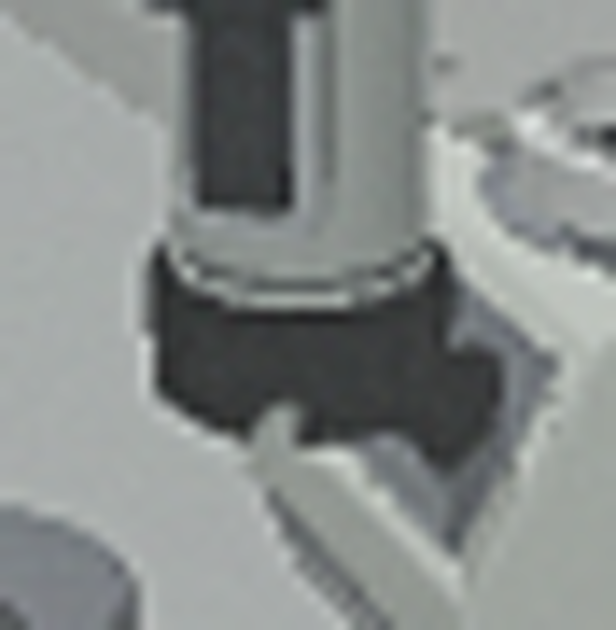

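View pics/both10.png

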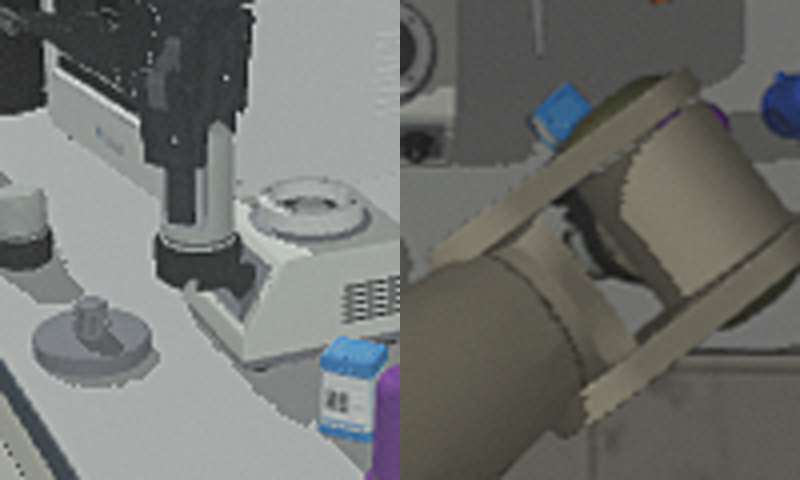

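The pin at about (267,236) falls against the white edge of the mill, so its angle is ambiguous. I'll shift toward the camera to get a plain background.

>>> step_arm([
  [[-1.5,-4.5,0,0,0,0,0.3],[-1.6,-4.9,0,0,0,0,0.3],[0,0,0,0,0,0,0.3],[0,0,0,0,0,0,0.3]],
])

```text
time_s: 14.1
ee_pos: [0.4332, -0.5274, 0.1501]
ee_rot: [[-0.759, 0.651, -0.0], [0.651, 0.759, 0.001], [0.001, 0.001, -1.0]]
force: [0.8, -0.1, -2.4]
opening: 0.0401
```

```bash
python3 snap.py 11
python3 - <<'E'
from h import *
from bench import *
e=get_state()["ee_pos"]
d=dict(np.load("side11.npz"));p=proj(d,[e[0],e[1],e[2]-.016])[0];u,v=int(p[0]),int(p[1]);print(u,v)
crop(d,u-22,v-25,u+22,v+20,14,"pics/s11.png")
E
```

```text
14.1 p [ 0.4332 -0.5274  0.1501] yaw 139.38 zt [-2.e-04  1.e-03 -1.e+00] F [ 0.8  -0.12 -2.39] T [ 0.021 -0.031 -0.018] op 0.04014216237312659 q [-1.055  0.719  1.035  0.     1.388 -1.917]
side tcp px [269.1 239.9]
 crop origin 219 180
top tcp px [384.4 246.7]
 crop origin 334 187
269 246
```

View pics/s11.png

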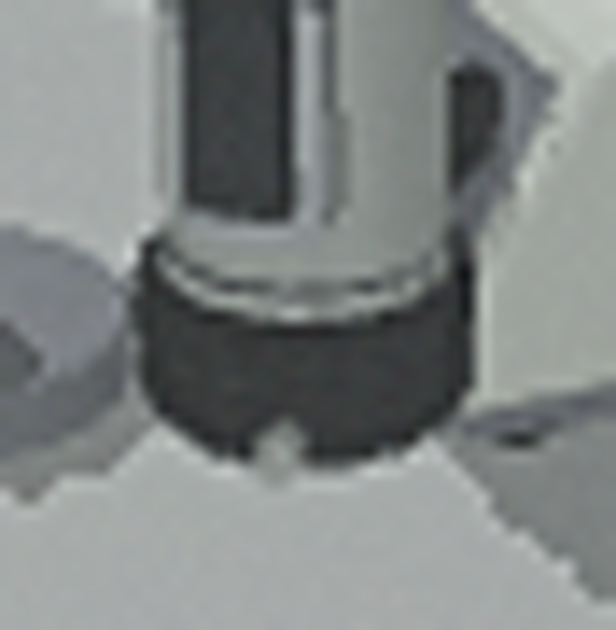

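Run:
```python
from h import *
d=dict(np.load("side11.npz"));u0,v0=247,221;sc=14
ims=[]
for a in(57,60,63):
    im=cv2.resize(d["image"][v0:v0+45,u0:u0+44,::-1],None,fx=sc,fy=sc,interpolation=cv2.INTER_CUBIC)
    c=np.array([.4332,-.5274]);zb=.1501-.021
    th=np.radians(a);e=np.array([np.cos(th),np.sin(th)]);n=np.array([-e[1],e[0]]);ph=np.linspace(0,6.28,80)
    L=[np.c_[c[0]+.024*np.cos(ph),c[1]+.024*np.sin(ph),0*ph+zb+.024],np.c_[c[0]+.021*np.cos(ph),c[1]+.021*np.sin(ph),0*ph+zb],
       np.array([[*(c-.03*e+.0035*np.cos(f)*n),zb+.0055+.0035*np.sin(f)] for f in ph])]
    for P,col in zip(L,((0,255,0),(255,0,0),(0,0,255))):
        for p in proj(d,P): cv2.circle(im,tuple(int(x) for x in((p-[u0,v0]+.5)*sc)),1,col,-1)
    print(a,((proj(d,[[*(c-.03*e),zb+.0055],[*c,zb+.024]])-[u0,v0]+.5)*sc).round(1).tolist())
    ims.append(im[200:560,100:520])
o=np.hstack(ims);cv2.imwrite("pics/ov11.png",cv2.resize(o,None,fx=790/o.shape[1],fy=790/o.shape[1]))
```

```text
57 [[279.5, 465.9], [316.8, 253.2]]
60 [[290.6, 466.6], [316.8, 253.2]]
63 [[301.8, 467.1], [316.8, 253.2]]
```

View pics/ov11.png

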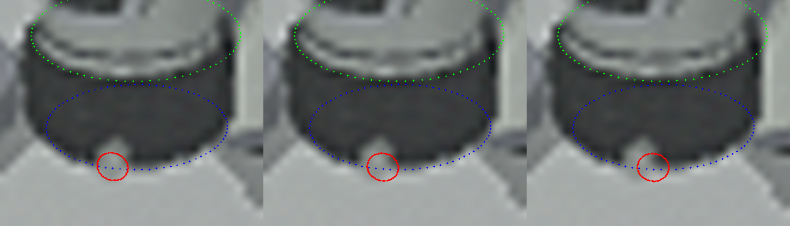

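The pin is clear at about (266.5,253), which puts the pin axis at about 60° at the current tool yaw. Next I'll turn the pins to the gap direction.

>>> step_arm([
  [[0,0,0,0,0,0.17,0.3],[0,0,0,0,0,0.18,0.3],[0,0,0,0,0,0.18,0.3],[0,0,0,0,0,0.18,0.3],[0,0,0,0,0,0.18,0.3],[0,0,0,0,0,0.152,0.3],[0,0,0,0,0,0,0.3]],
])

```text
time_s: 15.08
ee_pos: [0.4337, -0.5271, 0.1507]
ee_rot: [[0.176, 0.984, 0.0], [0.984, -0.176, -0.0], [-0.0, 0.0, -1.0]]
force: [-0.0, 1.0, -2.0]
opening: 0.0397
```

>>> step_arm([
  [[2.5,1.2,0,0,0,0,0.3],[4,2,0,0,0,0,0.3],[4.5,2.2,0,0,0,0,0.3],[4.5,2.2,0,0,0,0,0.3],[4.5,2.2,0,0,0,0,0.3],[4,2,0,0,0,0,0.3],[2,1,0,0,0,0,0.3],[0,0,0,0,0,0,0.3],[0,0,0,0,0,0,0.3]],
])

```text
time_s: 16.2
ee_pos: [0.6048, -0.2958, 0.1505]
ee_rot: [[0.178, 0.984, -0.0], [0.984, -0.178, -0.0], [-0.0, -0.0, -1.0]]
force: [-0.1, -0.1, -2.4]
opening: 0.0395
```

```bash
python3 snap.py 12
python3 - <<'E'
from h import *
from bench import *
e=get_state()["ee_pos"]
d=dict(np.load("side12.npz"));p=proj(d,[e[0],e[1],e[2]-.016])[0];u,v=int(p[0]),int(p[1]);print(u,v)
crop(d,u-30,v-25,u+30,v+25,13,"pics/s12.png")
E
```

```text
16.2 p [ 0.6048 -0.2958  0.1505] yaw 79.75 zt [-3.e-04 -3.e-04 -1.e+00] F [-0.12 -0.1  -2.38] T [-0.007  0.013 -0.007] op 0.03950226977000834 q [-0.628  0.696  1.075 -0.     1.371 -0.449]
side tcp px [295.2 192.2]
 crop origin 245 132
top tcp px [300.3 184. ]
 crop origin 250 124
295 197
```

View pics/s12.png

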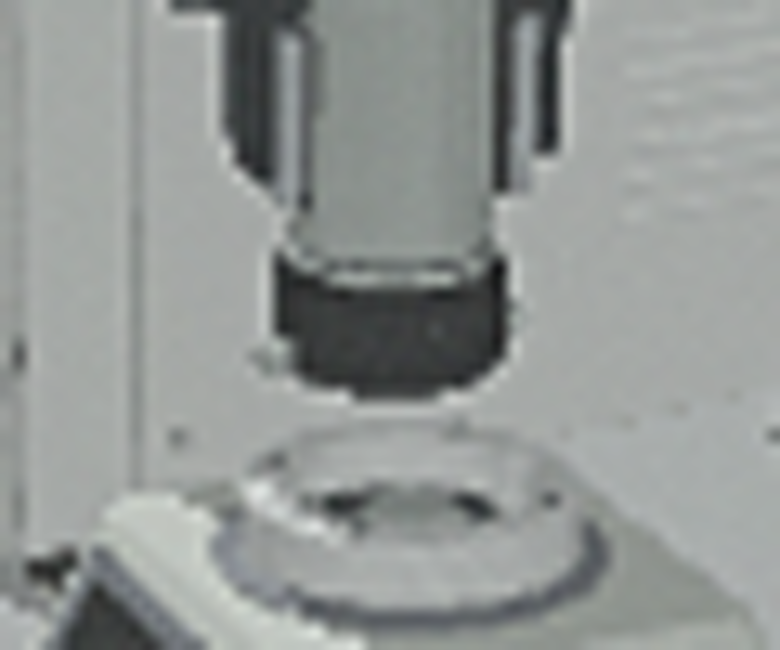

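View pics/both12.png

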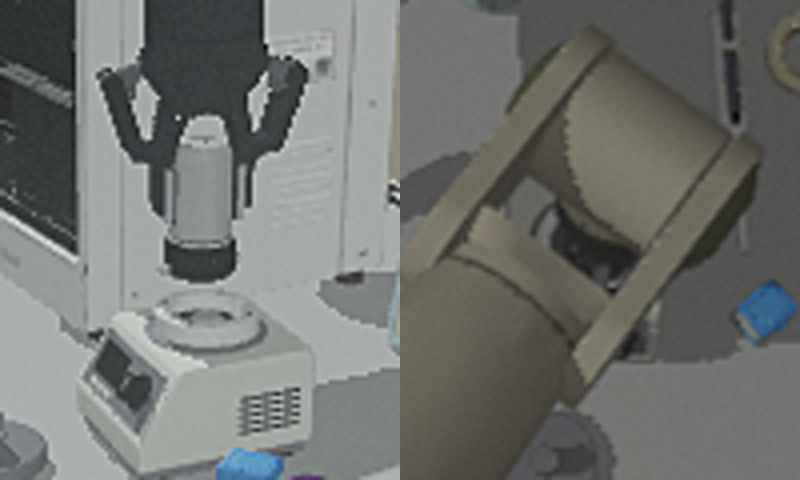

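>>> step_arm([
  [[0.95,0.56,0,0,0,0,0.3],[0,0,1.5,0,0,0,0.3],[0,0,0.8,0,0,0,0.3],[0,0,0,0,0,0,0.3],[0,0,0,0,0,0,0.3]],
])

```text
time_s: 16.92
ee_pos: [0.6126, -0.2866, 0.1277]
ee_rot: [[0.178, 0.984, 0.0], [0.984, -0.178, -0.0], [-0.0, 0.0, -1.0]]
force: [-0.6, -0.1, -1.8]
opening: 0.0396
```

```bash
python3 snap.py 13
python3 - <<'E'
from h import *
from bench import *
e=np.array(get_state()["ee_pos"])
d=dict(np.load("side13.npz"));zb=e[2]-.021;u0,v0,sc=262,180,12
im=cv2.resize(d["image"][v0:v0+50,u0:u0+65,::-1],None,fx=sc,fy=sc,interpolation=cv2.INTER_CUBIC)
for a in(-5,0,5):
    th=np.radians(a);x=np.array([np.cos(th),np.sin(th)])
    P=[[*(e[:2]-.03*x),zb+.0055],[*(e[:2]+.03*x),zb+.0055]]
    print(a,((proj(d,P)-[u0,v0]+.5)*sc).round(1).tolist())
cv2.imwrite("pics/s13.png",im)
ph=np.linspace(0,6.28,100)
def ring(r,z,c): return (proj(d,np.c_[c[0]+r*np.cos(ph),c[1]+r*np.sin(ph),0*ph+z])-[u0,v0]+.5)*sc
for P,col in((ring(.024,zb+.024,e),(0,255,0)),(ring(.0255,.099,(.612,-.2875)),(0,0,255)),(ring(.036,.082,(.612,-.2875)),(255,0,0))):
    for p in P: cv2.circle(im,(int(p[0]),int(p[1])),1,col,-1)
cv2.imwrite("pics/s13o.png",im)
E
```

```text
16.925 p [ 0.6126 -0.2866  0.1277] yaw 79.74 zt [ 3.e-04 -2.e-04 -1.e+00] F [-0.64 -0.14 -1.76] T [0.013 0.044 0.036] op 0.03955405236729657 q [-0.61   0.72   1.092 -0.     1.329 -0.431]
side tcp px [296.1 198.7]
 crop origin 246 139
top tcp px [296.6 182.7]
 crop origin 247 123
-5 [[290.1, 308.8], [537.6, 277.3]]
0 [[294.6, 312.8], [532.7, 273.4]]
5 [[300.0, 316.7], [527.0, 269.7]]
```

View pics/s13.png

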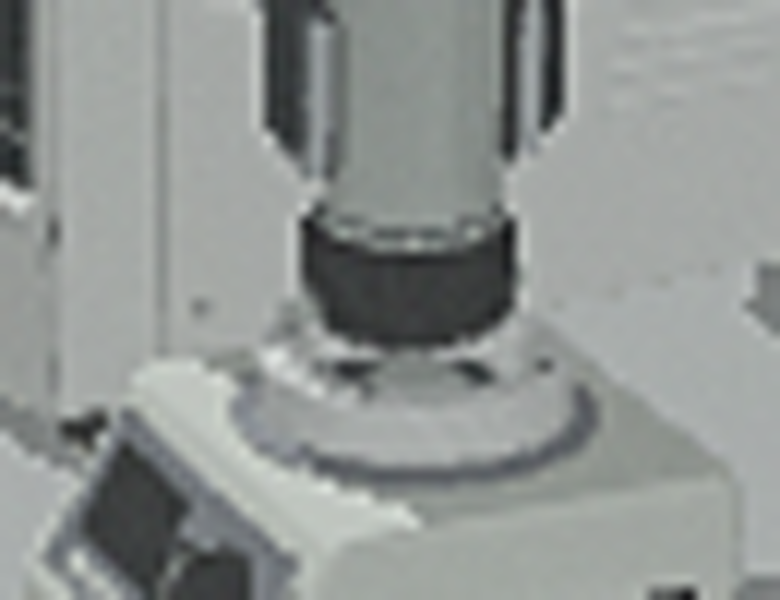

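View pics/s13o.png

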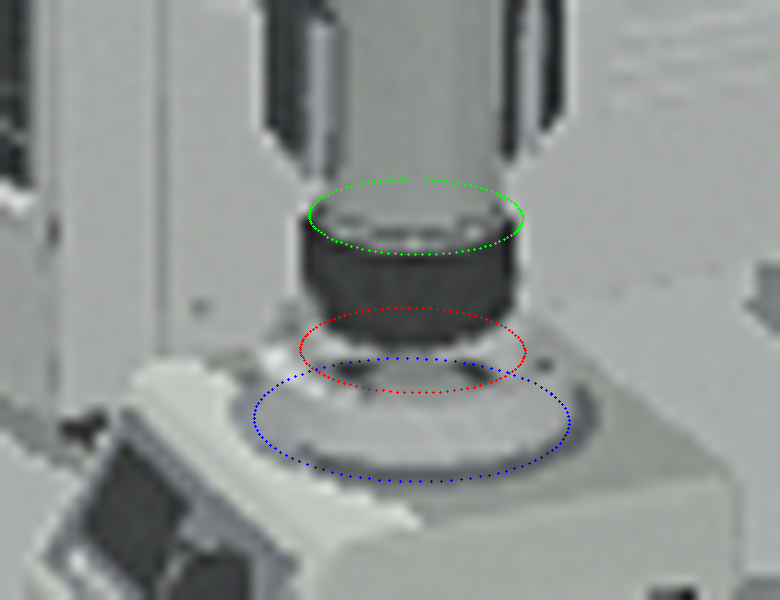

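The lid is centred over the bore to within about 0.5 mm: lid at image x 408, socket at about 410 in the zoomed crop. I'll descend in stages and watch the force.

>>> step_arm([
  [[-0.08,0,0.3,0,0,0,0.3],[0,0,0.4,0,0,0,0.3],[0,0,0.3,0,0,0,0.3],[0,0,0,0,0,0,0.3]],
])

```text
time_s: 17.52
ee_pos: [0.6124, -0.2872, 0.1175]
ee_rot: [[0.178, 0.984, -0.0], [0.984, -0.178, 0.0], [0.0, -0.0, -1.0]]
force: [-0.4, 0.4, -0.4]
opening: 0.0398
```

>>> step_arm([
  [[0,0,0.2,0,0,0,0.3],[0,0,0.1,0,0,0,0.3],[0,0,0,0,0,0,0.3]],
])

```text
time_s: 17.9
ee_pos: [0.6131, -0.2873, 0.1148]
ee_rot: [[0.178, 0.984, 0.002], [0.984, -0.178, -0.001], [-0.0, 0.002, -1.0]]
force: [5.1, -0.3, -0.8]
opening: 0.0396
```

>>> step_arm([
  [[0,0.08,0,0,0,0,0.3],[0,0,0,0,0,0,0.3]],
])

```text
time_s: 18.15
ee_pos: [0.6133, -0.2873, 0.1144]
ee_rot: [[0.178, 0.984, -0.0], [0.984, -0.178, 0.0], [0.0, -0.0, -1.0]]
force: [2.7, 0.8, -0.2]
opening: 0.04
```

>>> step_arm([
  [[0.02,0.05,0.1,0,0,0,0.3],[0,0,0.15,0,0,0,0.3],[0,0,0,0,0,0,0.3]],
])

```text
time_s: 18.52
ee_pos: [0.6135, -0.2873, 0.1121]
ee_rot: [[0.178, 0.984, -0.001], [0.984, -0.178, 0.0], [-0.0, -0.001, -1.0]]
force: [-0.7, 0.8, 3.2]
opening: 0.0399
```

>>> step_arm([
  [[0,0,0.2,0,0,0,0.3],[0,0,0.2,0,0,0,0.3],[0,0,0,0,0,0,0.3]],
])

```text
time_s: 18.9
ee_pos: [0.6135, -0.2873, 0.1079]
ee_rot: [[0.178, 0.984, -0.001], [0.984, -0.178, 0.0], [-0.0, -0.0, -1.0]]
force: [-2.2, 0.3, 3.7]
opening: 0.0395
```

```bash
python3 snap.py 14
python3 - <<'E'
from h import *
d=dict(np.load("side14.npz"))
crop(d,262,175,327,225,12,"pics/s14.png")
E
```

```text
18.9 p [ 0.6135 -0.2873  0.1079] yaw 79.74 zt [-5.e-04  0.e+00 -1.e+00] F [-2.22  0.25  3.72] T [0.154 0.304 0.039] op 0.039508835747043655 q [-0.61   0.74   1.109 -0.     1.293 -0.431]
side tcp px [296.4 205.5]
 crop origin 246 145
top tcp px [296.5 183.7]
 crop origin 246 124
```

View pics/s14.png

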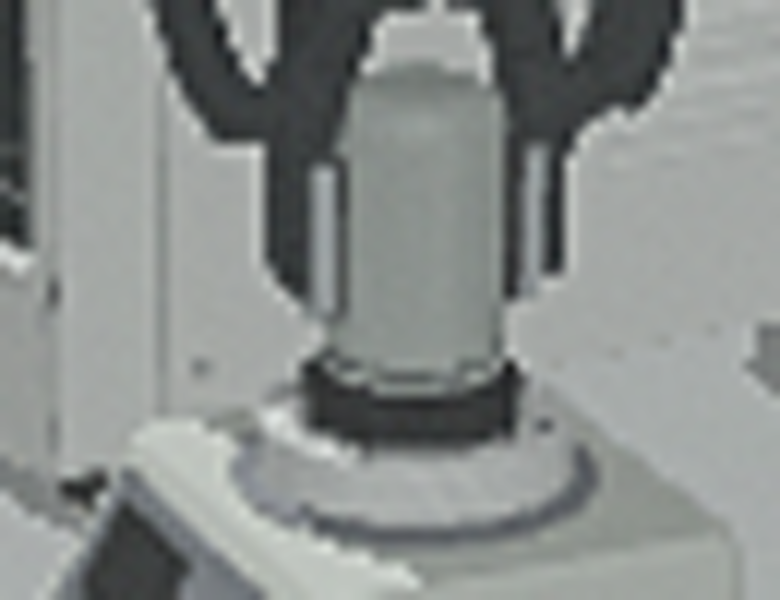

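The lid is in the bore and the spring pushes back at about 6 N net. I'll push down to about 9.5 mm of travel.

>>> step_arm([
  [[0,-0.03,0.2,0,0,0,0.3],[0,0,0.15,0,0,0,0.3],[0,0,0,0,0,0,0.3]],
])

```text
time_s: 19.38
ee_pos: [0.6135, -0.2873, 0.1049]
ee_rot: [[0.178, 0.984, 0.0], [0.984, -0.178, -0.0], [-0.0, 0.0, -1.0]]
force: [-1.8, 0.4, 6.9]
opening: 0.0398
```

>>> step_arm([
  [[0,0,0.08,0,0,0,0.3],[0,0,0,0,0,0.06,0.3],[0,0,0,0,0,0.1,0.3],[0,0,0,0,0,0.1,0.3],[0,0,0,0,0,0,0.3]],
])

```text
time_s: 20.0
ee_pos: [0.6137, -0.287, 0.1042]
ee_rot: [[0.426, 0.905, 0.001], [0.905, -0.426, -0.0], [0.0, 0.001, -1.0]]
force: [-1.5, 2.3, 8.0]
opening: 0.0394
```

```bash
python3 -c "
from bench import *;import numpy as np
s=get_state();print(np.degrees(np.arctan2(s['ee_rot'][1][0],s['ee_rot'][0][0])),s['force'],s['torque'],s['ee_pos'],s['opening'])"
```

```text
64.80773384469815 [-1.5430966   2.33602392  7.990397  ] [0.39127228 0.30392477 0.15486575] [ 0.6136815  -0.2870381   0.10424391] 0.039384635919901614
```

The reaction torque of 0.155 N·m matches the ring spring at about 0.2 rad, so the pins are under the lip and turning the ring. I'll continue the turn.

>>> step_arm([
  [[0,0,0,0,0,0.12,0.3],[0,0,0,0,0,0.12,0.3],[0,0,0,0,0,0.12,0.3],[0,0,0,0,0,0.12,0.3],[0,0,0,0,0,0.12,0.3],[0,0,0,0,0,0.12,0.3],[0,0,0,0,0,0.12,0.3],[0,0,0,0,0,0.12,0.3],[0,0,0,0,0,0,0.3]],
])

```text
time_s: 21.12
ee_pos: [0.6139, -0.2863, 0.1042]
ee_rot: [[0.985, 0.171, 0.001], [0.171, -0.985, 0.001], [0.001, -0.001, -1.0]]
force: [-1.5, 5.0, 7.1]
opening: 0.0397
```

```bash
cat > st.py <<'E'
from bench import *;import numpy as np
s=get_state();print(np.degrees(np.arctan2(s['ee_rot'][1][0],s['ee_rot'][0][0])).round(2),np.round(s['force'],2),np.round(s['torque'],3),np.round(s['ee_pos'],4),s['opening'],np.round(s['joint_pos'],3))
E
python3 st.py
```

```text
9.82 [-1.48  5.04  7.14] [1.015 0.096 0.265] [ 0.6139 -0.2863  0.1042] 0.0397116048296252 [-0.609  0.743  1.114  0.002  1.284  0.789]
```

>>> step_arm([
  [[0,-0.04,0,0,0,0.1,0.3],[0,0,0,0,0,0.1,0.3],[0,0,0,0,0,0.05,0.3],[0,0,0,0,0,0.03,0.3],[0,0,0,0,0,0,0.3]],
])

```text
time_s: 21.75
ee_pos: [0.614, -0.286, 0.1042]
ee_rot: [[0.994, -0.107, 0.001], [-0.107, -0.994, 0.001], [0.001, -0.001, -1.0]]
force: [0.7, 3.8, 6.6]
opening: 0.0392
```

```bash
python3 st.py
```

```text
-6.13 [0.68 3.78 6.63] [ 0.881 -0.07   0.542] [ 0.614  -0.286   0.1042] 0.03921699449562234 [-6.090e-01  7.430e-01  1.115e+00  1.000e-03  1.283e+00  1.068e+00]
```

The torque has jumped to 0.54 N·m after 1.50 rad of turn, where the spring alone gives 0.31, so this is the stop. I'll add a small preload, hold, and check.

>>> step_arm([
  [[0,0,0.02,0,0,0.02,0.3],[0,0,0,0,0,0,0.3],[0,0,0,0,0,0,0.3],[0,0,0,0,0,0,0.3]],
])

```text
time_s: 22.25
ee_pos: [0.614, -0.286, 0.1042]
ee_rot: [[0.992, -0.125, 0.001], [-0.125, -0.992, 0.0], [0.001, -0.001, -1.0]]
force: [-0.1, 4.4, 8.6]
opening: 0.0397
```

```bash
python3 st.py; python3 snap.py 15
python3 - <<'E'
from h import *
d=dict(np.load("side15.npz"))
crop(d,190,160,330,265,5.5,"pics/s15.png")
E
```

```text
-7.2 [-0.14  4.39  8.58] [0.831 0.047 1.028] [ 0.614  -0.286   0.1042] 0.03965383727029046 [-6.090e-01  7.430e-01  1.115e+00  1.000e-03  1.283e+00  1.087e+00]
22.25 p [ 0.614  -0.286   0.1042] yaw -7.2 zt [ 1.4e-03  4.0e-04 -1.0e+00] F [-0.14  4.39  8.58] T [0.831 0.047 1.028] op 0.03965383727029046 q [-6.090e-01  7.430e-01  1.115e+00  1.000e-03  1.283e+00  1.087e+00]
side tcp px [296.4 206.6]
 crop origin 246 147
top tcp px [296.  183.8]
 crop origin 246 124
```

View pics/s15.png

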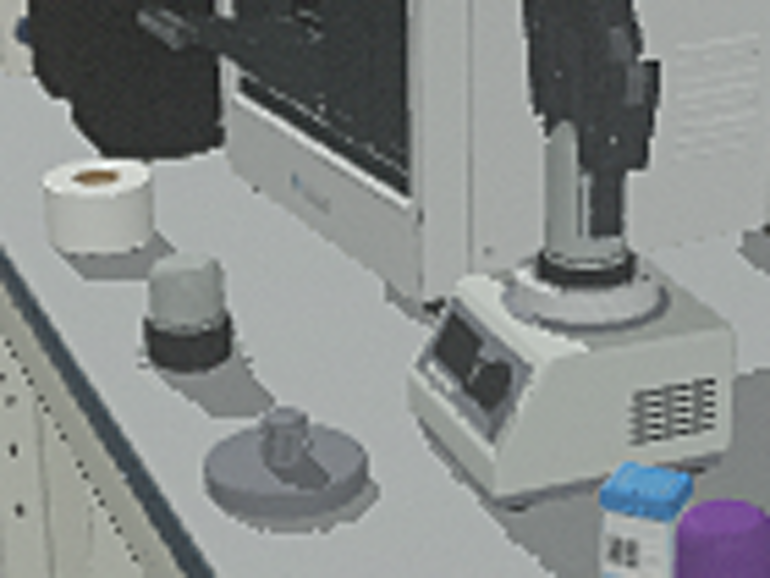

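>>> step_arm([
  [[0,0,0,0,0,-0.01,0.3],[0,0,0,0,0,0,0.3],[0,0,0,0,0,0,0.3],[0,0,0,0,0,0,0.3],[0,0,0,0,0,0,0.3],[0,0,0,0,0,0,0.3],[0,0,0,0,0,0,0.3],[0,0,0,0,0,0,0.3]],
])

```text
time_s: 23.35
ee_pos: [0.6141, -0.286, 0.1042]
ee_rot: [[0.993, -0.116, 0.002], [-0.116, -0.993, 0.0], [0.001, -0.001, -1.0]]
force: [0.2, 4.8, 8.4]
opening: 0.0398
```

```bash
python3 st.py
```

```text
-6.65 [0.19 4.75 8.36] [0.885 0.006 0.795] [ 0.6141 -0.286   0.1042] 0.0398006153024477 [-6.090e-01  7.430e-01  1.115e+00  1.000e-03  1.283e+00  1.078e+00]
```

The readings held steady for a second, so I'll hand in.

```bash
python3 -c "
from bench import *
print(hand_in())"; python3 st.py
```

```text
the job is handed in; nothing more can be done
None
the job is handed in; nothing more can be done
```

The tall jar is in the mill and I handed the job in at about 23 s, with the gripper still holding the jar down and turned against its stop. The hand-in gives no verdict, so what follows rests on my own readings.

**What I did**
- I lifted the dust cap straight off by its knob and set it down the same way up on the clear bench in front of the mill, at about (0.46, -0.26).
- I centred the tall jar between the fingers with two light squeezes, which moved it about 2 mm on the bench. I then lifted it and turned its pins to line up with the gaps.
- I lowered it through the lip, pushed it down against the hub spring and turned it clockwise about 1.5 rad to the stop.

**Last checks (steady over one second of holding)**
- **Turn:** the reaction torque is 0.80 N·m. The ring spring alone gives at most 0.31 N·m, so the jar is hard against the stop. The turn is also close to the expected 1.47 rad.
- **Depth:** the net upward force is about 10 N, which matches the hub spring near its bottom. By position the jar is down about 9 to 10 mm.
- **Scene:** the last picture shows the cap upright on the bench. The short jar, label roll and cartridge look untouched, and nothing was dropped.

**What disagreed**
- **Fingertip height:** the cameras showed the fingertips about 28 mm higher than the reported TCP and tip_reach imply. I set grasp heights from the images instead, and contact heights agreed with them.
- **Pin angle:** the first top view suggested about 34°. The close view of the lifted jar gave about 29° for the same position. I used the close view, and the pins went in.
- **Sideways push:** about 5 N of sideways force remains between the jar and the socket, along with about 0.9 N·m of tilting moment.

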